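# Load the engraving jig and book it in

### The job

Lift the cover plate off the engraving jig and lay it flat on the bench beside it, then lay every loose ring blank flat in a pocket of its own in the jig and lower the cover level again over the two dowel pins until it lies flush on the jig. With the cover on, take the code reader, aim its window squarely at the middle of the bar label on the card holder from about a hand's width away (10 cm) and hold it still for three seconds, then lay the reader back in its rest. Leave the jar and the tape roll where they are.

Things in the scene. Friction and masses are not known exactly. Their poses are not given: they have to be found in the camera images.
- jig: fixed aluminium engraving jig, a slab 70 (x) x 220 (y) x 20 mm high with four square pockets in a row along its y axis and a steel dowel pin at each end. Origin at the centre of its underside, z up. The pins stand at y = -92 and +92 mm (x = 0), 10 mm thick, their tips 42 mm above the bench (22 mm above the slab), the last 8 mm tapering to 3.6 mm
- pocket0 (a point): centre of the floor of a square pocket in the jig, 28 x 28 mm, 7 mm deep, floor 13 mm above the bench, at y = -58 mm of the jig
- pocket1 (a point): centre of the floor of a square pocket in the jig, 28 x 28 mm, 7 mm deep, floor 13 mm above the bench, at y = -22 mm of the jig
- pocket2 (a point): centre of the floor of a square pocket in the jig, 28 x 28 mm, 7 mm deep, floor 13 mm above the bench, at y = 22 mm of the jig
- pocket3 (a point): centre of the floor of a square pocket in the jig, 28 x 28 mm, 7 mm deep, floor 13 mm above the bench, at y = 58 mm of the jig
- cover: loose dark cover plate, 60 (x) x 220 (y) x 10 mm, 0.35 kg, with 12 mm through holes at y = -92 and +92 mm for the pins, small viewing holes between, and mid-top a black grip bar 50 (x) x 12 (y) mm, 28 mm high (top 38 mm above the underside). Origin: centre of its underside, z up. It starts seated on the jig and fits either way round. Seated, its underside is 20 mm above the bench
- clear_spot (a point): a point on the bench, in the middle of a clear patch about 90 (x) x 250 (y) mm, nearer the robot and to the right of the jig, where the cover can be laid with its long side along y
- ring0: loose silver ring blank lying flat: outside diameter 22 mm, 6 mm high, wall about 3 mm, 12 g. Origin at the centre of its underside, z axis along its axis. Two to four rings are there; an absent one reads None
- ring1: loose silver ring blank lying flat: outside diameter 22 mm, 6 mm high, wall about 3 mm, 12 g. Origin at the centre of its underside, z axis along its axis. Two to four rings are there; an absent one reads None
- ring2: loose silver ring blank lying flat: outside diameter 22 mm, 6 mm high, wall about 3 mm, 12 g. Origin at the centre of its underside, z axis along its axis. Two to four rings are there; an absent one reads None
- ring3: loose silver ring blank lying flat: outside diameter 22 mm, 6 mm high, wall about 3 mm, 12 g. Origin at the centre of its underside, z axis along its axis. Two to four rings are there; an absent one reads None
- reader: loose handheld code reader, 120 (x) x 32 (y) x 28 mm grey body, lying along its x axis, with a black head 44 mm wide and 32 mm high over its front 30 mm (x = 28 to 58 mm), 0.16 kg. Origin at the centre of its underside, near its centre of mass; x points out of its window, z up. It starts lying in the rest, window to the rest's +x
- reader_window (a point): middle of the reader's window, at x = 59.5, y = 0, z = 16 mm of the reader; same axes as the reader
- rest: fixed grey rest for the reader: plate 170 (x) x 76 (y) mm, upper face 6 mm above the bench, with an upstand at each end (inner faces at x = -74 and +74 mm) and short side cheeks at the corners only (|x| over 55 mm, inner faces at y = -33 and +33 mm), all 19 mm high; the sides are open in the middle. Origin: centre of its underside
- label: white bar label, 60 (y) x 46 (z) mm, fixed on the card holder, 75 mm above the bench, leaning back 25 degrees so that it looks at the robot and upward. Origin at the middle of the label's face; x points into the label (away from the viewer, 25 degrees below level), y is level, z up along the label
- flux_jar: bystander: white jar with a black cap, 53 mm wide, 64 mm high; origin at the centre of its underside
- tape: bystander: roll of masking tape, 70 mm wide, 20 mm high, lying flat; origin at the centre of its underside

How it is judged (in metres and radians):
On the way, in this order (a step that is already met when the one before it is completed fails the run):
1. the cover lies flat on the bench, off the jig (height (world z) of cover below 0.006 m and angle between cover's own z axis and vertical below 0.05 rad and linear speed of cover below 0.02 m/s), for 0.3 s.
2. every ring present lies in a pocket (((horizontal distance between ring0 and pocket0 below 0.006 m and (height (world z) of ring0 below 0.0155 m or (height (world z) of ring0 below 0.0215 m and angle between ring0's own z axis and vertical above 2.9 rad))) or (horizontal distance between ring0 and pocket1 below 0.006 m and (height (world z) of ring0 below 0.0155 m or (height (world z) of ring0 below 0.0215 m and angle between ring0's own z axis and vertical above 2.9 rad))) or (horizontal distance between ring0 and pocket2 below 0.006 m and (height (world z) of ring0 below 0.0155 m or (height (world z) of ring0 below 0.0215 m and angle between ring0's own z axis and vertical above 2.9 rad))) or (horizontal distance between ring0 and pocket3 below 0.006 m and (height (world z) of ring0 below 0.0155 m or (height (world z) of ring0 below 0.0215 m and angle between ring0's own z axis and vertical above 2.9 rad)))) and ((horizontal distance between ring1 and pocket0 below 0.006 m and (height (world z) of ring1 below 0.0155 m or (height (world z) of ring1 below 0.0215 m and angle between ring1's own z axis and vertical above 2.9 rad))) or (horizontal distance between ring1 and pocket1 below 0.006 m and (height (world z) of ring1 below 0.0155 m or (height (world z) of ring1 below 0.0215 m and angle between ring1's own z axis and vertical above 2.9 rad))) or (horizontal distance between ring1 and pocket2 below 0.006 m and (height (world z) of ring1 below 0.0155 m or (height (world z) of ring1 below 0.0215 m and angle between ring1's own z axis and vertical above 2.9 rad))) or (horizontal distance between ring1 and pocket3 below 0.006 m and (height (world z) of ring1 below 0.0155 m or (height (world z) of ring1 below 0.0215 m and angle between ring1's own z axis and vertical above 2.9 rad)))) and ((horizontal distance between ring2 and pocket0 below 0.006 m and (height (world z) of ring2 below 0.0155 m or (height (world z) of ring2 below 0.0215 m and angle between ring2's own z axis and vertical above 2.9 rad))) or (horizontal distance between ring2 and pocket1 below 0.006 m and (height (world z) of ring2 below 0.0155 m or (height (world z) of ring2 below 0.0215 m and angle between ring2's own z axis and vertical above 2.9 rad))) or (horizontal distance between ring2 and pocket2 below 0.006 m and (height (world z) of ring2 below 0.0155 m or (height (world z) of ring2 below 0.0215 m and angle between ring2's own z axis and vertical above 2.9 rad))) or (horizontal distance between ring2 and pocket3 below 0.006 m and (height (world z) of ring2 below 0.0155 m or (height (world z) of ring2 below 0.0215 m and angle between ring2's own z axis and vertical above 2.9 rad)))) and ((horizontal distance between ring3 and pocket0 below 0.006 m and (height (world z) of ring3 below 0.0155 m or (height (world z) of ring3 below 0.0215 m and angle between ring3's own z axis and vertical above 2.9 rad))) or (horizontal distance between ring3 and pocket1 below 0.006 m and (height (world z) of ring3 below 0.0155 m or (height (world z) of ring3 below 0.0215 m and angle between ring3's own z axis and vertical above 2.9 rad))) or (horizontal distance between ring3 and pocket2 below 0.006 m and (height (world z) of ring3 below 0.0155 m or (height (world z) of ring3 below 0.0215 m and angle between ring3's own z axis and vertical above 2.9 rad))) or (horizontal distance between ring3 and pocket3 below 0.006 m and (height (world z) of ring3 below 0.0155 m or (height (world z) of ring3 below 0.0215 m and angle between ring3's own z axis and vertical above 2.9 rad))))), for 0.3 s.
3. the cover lies flush on the jig, over both pins, with the rings under it (all of step 2 and horizontal distance between cover and jig below 0.0025 m and angle between the y axis of cover and the y axis of jig, either way round below 0.03 rad and z of cover in the frame of jig below 0.0215 m and angle between cover's own z axis and vertical below 0.02 rad), for 0.3 s.
4. with the cover on, the reader's window is aimed squarely at the label from 50 to 150 mm and held still for 2 s (x of label in the frame of reader_window between 0.05 and 0.15 m and y of label in the frame of reader_window between -0.02 and 0.02 m and z of label in the frame of reader_window between -0.02 and 0.02 m and angle between the x axis of reader and the x axis of label, either way round below 0.3 rad and linear speed of reader below 0.03 m/s and angular speed of reader below 0.2 rad/s and horizontal distance between cover and jig below 0.0025 m and angle between the y axis of cover and the y axis of jig, either way round below 0.03 rad and z of cover in the frame of jig below 0.0215 m and angle between cover's own z axis and vertical below 0.02 rad), for 2 s.
At the end, for the whole second after the job is handed in: each ring flat in a pocket (6 mm of its centre), cover flush over both pins (1.5 mm up, 2.5 mm aside, 0.03 rad), reader flat in its rest (15 mm along, 12 mm across, 0.2 rad), all at rest; on the way the label was read: axis within 20 mm, 50 to 150 mm off, 0.3 rad, 2 s (all of step 3 and angle between the x axis of reader and the x axis of rest, either way round below 0.2 rad and z of reader in the frame of rest below 0.009 m and angle between reader's own z axis and vertical below 0.08 rad and x of reader in the frame of rest between -0.015 and 0.015 m and y of reader in the frame of rest between -0.012 and 0.012 m and linear speed of each of ring0, ring1, ring2, ring3, cover, reader below 0.02 m/s); the robot touches nothing.
It fails at once if the jar or the tape roll is pushed more than 30 mm (distance of any of flux_jar, tape from where it was at the start of the episode above 0.03 m).
Of ring0, ring1, ring2, ring3 only 2 to 4 are there at a start; the rules pass over those that are not, and their reading is None.
At some moment in a run one of ring0, ring1, ring2, ring3 may be knocked a few centimetres aside while the robot is not near it.
Once in a run the grip may slacken for a moment while it holds something.
It also fails if it takes over 210 s, if anything falls off the work surface, if the arm or the gripper's body presses on something with over 40 N, if the wrist force passes 120 N, or if a joint passes its speed limit or range.

### The arm

A 6-joint arm with a two-finger parallel gripper is mounted at the origin on a cart in front of the work surface, level with it; the furniture and walls round the work are solid. World frame = base frame: x ahead of the robot, y to its left, z up, the work surface at z = 0. Lengths are in mm, angles in rad, forces in N, time in s.
With the tool pointing down it reaches from about 300 to 750 mm from the base axis. Payload 8.5 kg.
Tool frame: the origin (TCP) lies at the very end of the fingers, on their centre line; the grasp point (between the pads) lies pinch_z behind it (pinch_z is the distance from the TCP to the grasp point, in mm); z points along the fingers, y is the line along which they close (so a half turn about z gives the same grasp; the last joint's range is limited). The gripper opens to 88 mm and grips with 3 to 60 N. Pads are 18 mm wide; open, the fingers measure 123 mm over their backs; the gripper's body (75 mm by 187 mm) begins 45 mm behind the grasp point.
Start: joints at [-1.557, 0.381, 1.297, -0, 1.464, -0.215], TCP at [124.74, -535.649, 207.048] pointing down, gripper open.
Joint ranges: [-3.11, 3.11], [-0.89, 2.33], [0.22, 2.48], [-1.42, 4.56], [0.17, 2.85], [-2.88, 2.88]. Speed limits (rad/s): [2.39, 2.39, 3.14, 3.14, 3.14, 3.14].

### API

Orientations are given as a unit quaternion [w, x, y, z].
In Python, from station import sense, get_image, hand_in, search_frame, place_of, pinch_z gives the robot as it stands.
- The arm moves only by the tool arm_command, never from a script. Its argument "motion" is a list of rows, each an object with "offset": the shift along the world's x, y, z in units of 25 mm (1.0 is 25 mm), a list of three; "angular": the turn, a rotation vector about the world's x, y, z in units of 6 degrees (1.0 is 6 degrees), a list of three; "claw": the opening, from -1 (shut) to 1 (fully open). A call has 1 to 20 rows; each row shifts and turns the commanded pose from where the row before left it; what a row does not reach is not made up. A row lasts 1/12 s, in which the tool goes at most 41.7 mm and 7.16 degrees, less where a joint would pass 70% of its speed; a pose out of reach is approached as far as the arm can. A call is refused whole if a number of a shift passes 1 or a number of a turn 1, either way. A call with a gripper value outside its range is refused whole. The fingers move at their own pace and stop on an object; "grip_force" is the grip in N (left out, the last holds). Time passes only in rows, so rows that do not move let the fingers close. It gives the time, the measured TCP pose, the force, the opening and the grip force at its end, in the units of the state.
- sense(): the state, without advancing time (a new reading comes with each control period).
- get_image(name): name is "scene" or "top" or "wrist"; returns a dict with "frame" (384x512x3 uint8, red, green, blue), "fx", "fy", "cx", "cy" (pixels), "k1" (the pictures are not rectified: a ray, as slopes to the right and down, at radius r is drawn at 1 + k1 r^2 times it, then the intrinsics apply), "rvec" (rotation vector, rad) and "tvec" (3), from world to camera coordinates, as OpenCV has them. Camera axes: x right, y down, z forward; pixel columns grow to the right and rows downward; lengths in mm; the calibration is good to about 2 mm. A picture is of the moment at which its call begins. There is no depth.
- hand_in(): hands the job in; it is judged then, once.
Trained networks look in a picture, given as the dict that the camera call returned (one of the last four; its "shot" number tells which), for a name from the list of things; names that differ only in an ending like _2 or _b are one class to them, and where a whole thing is asked for, a point or a joint stands for the part that bears it (a point fixed in the world has none). Each returns a list of dicts, best first, with "confidence" (0 to 1); they miss things now and then, are a little off and sometimes report something else, mostly with a low value. They report only what shows in the picture. A call takes as long as a camera call.
- search_frame(label, picture): "extent" ([centre column, centre row, width, height] in pixels, round what is visible of it).
- place_of(label, picture): "position" ([column, row] in pixels: a listed point, or the origin of a listed thing).
The state is a dict: "time_s": time; "joints": joint angles; "qvel": joint speeds; "joint_efforts": joint torques, N m; "eef_pos": TCP position; "tcp_rot": TCP orientation; "force": force on the tool from outside, world axes, zero at the start; "wrist_torque": the same for the moment, N m; "finger_gap": opening from 0.0 (shut) to 1.0 (fully open); "finger_force": force on a finger pad.
Only numpy, scipy, OpenCV 4.12 (cv2) and the standard library are available. Lean on these libraries where they do the work, as an engineer would, in place of code of your own. Each camera call takes 0.05 s, during which the arm holds its last target. There are 200 camera calls.

## Working session

There is one attempt and no reset: what is moved stays moved. The work goes in short steps, Python scripts to look and compute and a tool call to move; the robot and the scene stay as the last step left them, time stands still between calls to the robot, and variables do not carry over. Pictures are saved under pics/ and viewed, at most 14 in all, crops included, and the job is handed in when it is done.

Besides the shell and the picture viewer there is one more tool, called after "Request:" as a command line: name --argument value ..., lists and objects as JSON in quotes. arm_command: Moves the arm, as the interface text tells. Its arguments: {"type":"object","properties":{"motion":{"type":"array"},"grip_force":{"type":"number"}},"required":["motion"]}

```bash
ls; mkdir -p pics; cat > h.py <<'E'
import numpy as np, cv2
from station import sense,get_image,search_frame,place_of,pinch_z,hand_in
def ray(p,uv):
    x=np.array([(uv[0]-p['cx'])/p['fx'],(uv[1]-p['cy'])/p['fy']]); u=x.copy()
    for _ in range(20): u=x/(1+p['k1']*(u@u))
    R=cv2.Rodrigues(np.array(p['rvec'],float))[0]; t=np.array(p['tvec'],float).ravel()
    return -R.T@t, R.T@np.array([u[0],u[1],1])
def at_z(p,uv,z):
    o,d=ray(p,uv); return o+d*(z-o[2])/d[2]
def proj(p,X):
    R=cv2.Rodrigues(np.array(p['rvec'],float))[0]; c=R@np.array(X,float)+np.array(p['tvec'],float).ravel()
    u=c[:2]/c[2]; u=u*(1+p['k1']*(u@u)); return np.array([p['fx']*u[0]+p['cx'],p['fy']*u[1]+p['cy']])
def tri(obs):
    A=np.zeros((3,3));b=np.zeros(3)
    for p,uv in obs:
        o,d=ray(p,uv);d=d/np.linalg.norm(d);M=np.eye(3)-np.outer(d,d);A+=M;b+=M@o
    return np.linalg.solve(A,b)
def save(p,n): cv2.imwrite(f'pics/{n}.png',cv2.cvtColor(p['frame'],cv2.COLOR_RGB2BGR))
E
python3 - <<'E'
from h import *
print(pinch_z if not callable(pinch_z) else pinch_z()); print(sense())
P={n:get_image(n) for n in('scene','top')}
for n,p in P.items():
    save(p,n+'0'); o,d=ray(p,(256,192)); print(n,o.round(),p['fx'],p['k1'])
Z=dict(jig=0,cover=20,ring0=0,reader=6,reader_window=22,rest=0,label=75,flux_jar=0,tape=0,clear_spot=0,pocket0=13)
for n,p in P.items():
    for k,z in Z.items():
        print(n,k,[(np.round(r['position']).tolist(),at_z(p,r['position'],z).round(1)[:2].tolist(),round(r['confidence'],2)) for r in place_of(k,p)[:6]])
E
cat > /dev/null; cd pics; python3 -c "
import cv2,numpy as np
cv2.imwrite('both0.png',cv2.imread('top0.png'))"
```

```text
pics
18.700000000000003
{'time_s': 0.0, 'joints': array([-1.55731201e+00,  3.81207814e-01,  1.29827080e+00,  1.32654617e-05,
        1.46360200e+00, -2.15271434e-01]), 'qvel': array([ 1.53325215e-03, -1.49726100e-04, -6.40650387e-05,  5.33684651e-04,
        1.14513645e-03, -1.03827147e-03]), 'joint_efforts': array([-1.29774027e-03, -4.37930596e+01, -2.24556345e+01,  7.12891272e-02,
        3.53263901e-02, -1.15290636e-04]), 'eef_pos': array([ 124.73338529, -535.32917678,  206.42807757]), 'tcp_rot': array([-7.39531105e-04,  9.93465785e-01,  1.14127909e-01,  8.14959740e-05]), 'force': array([ 0.28157485, -0.18665232,  0.34580113]), 'wrist_torque': array([-0.02489269,  0.01260419,  0.02932131]), 'finger_force': 0.0, 'finger_gap': 0.9975333447957555}
scene [-95. 520. 706.] 419.10231888730004 -0.02970877651035554
top [ 501. -136.  992.] 366.3231988380988 0.04144634813947447
scene jig [([263.0, 198.0], [586.7, -152.5], 0.97)]
scene cover [([262.0, 191.0], [592.6, -156.0], 0.88)]
scene ring0 [([272.0, 164.0], [696.8, -303.0], 0.61), ([225.0, 267.0], [455.7, 97.6], 0.52), ([206.0, 281.0], [
[... 1036 characters left out ...]
0], [463.2, 154.5], 0.49)]
top reader [([353.0, 198.0], [592.2, -386.5], 0.72), ([347.0, 202.0], [581.4, -369.8], 0.55)]
top reader_window [([328.0, 193.0], [602.9, -318.1], 0.64)]
top rest [([348.0, 203.0], [578.5, -374.2], 0.69)]
top label [([195.0, 149.0], [705.1, 32.0], 0.93)]
top flux_jar [([278.0, 149.0], [725.6, -183.2], 0.7)]
top tape [([326.0, 161.0], [694.1, -315.2], 0.75), ([150.0, 244.0], [459.7, 155.9], 0.62)]
top clear_spot [([344.0, 244.0], [470.7, -363.3], 0.93), ([264.0, 200.0], [584.7, -146.3], 0.23)]
top pocket0 [([269.0, 200.0], [582.6, -161.2], 0.93), ([256.0, 199.0], [585.2, -127.1], 0.76), ([242.0, 199.0], [583.7, -89.6], 0.67), ([288.0, 198.0], [588.8, -211.9], 0.55)]
```

```bash
cd pics; python3 -c "
import cv2
a=cv2.imread('top0.png')[120:300,120:390]; cv2.imwrite('v1.png',cv2.resize(a,None,fx=2.9,fy=2.9,interpolation=2))
a=cv2.imread('scene0.png')[140:310,150:370]; cv2.imwrite('v2.png',cv2.resize(a,None,fx=3.5,fy=3.5,interpolation=2))"
```

```text
(no output)
```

View pics/v1.png

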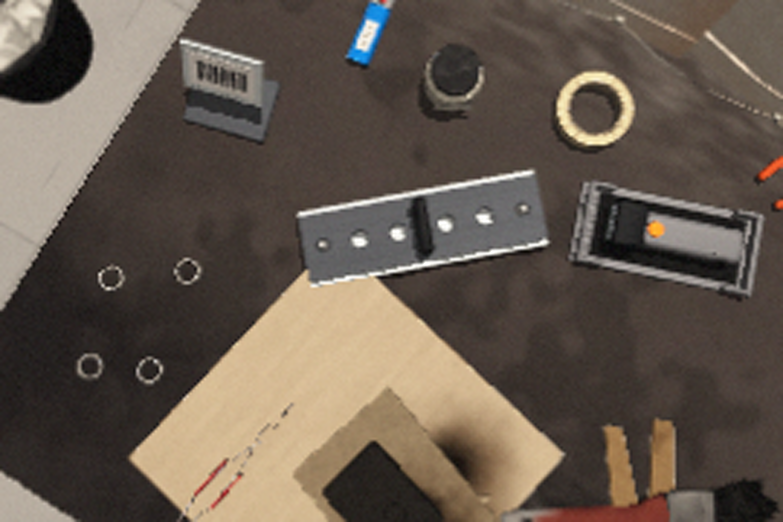

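View pics/v2.png

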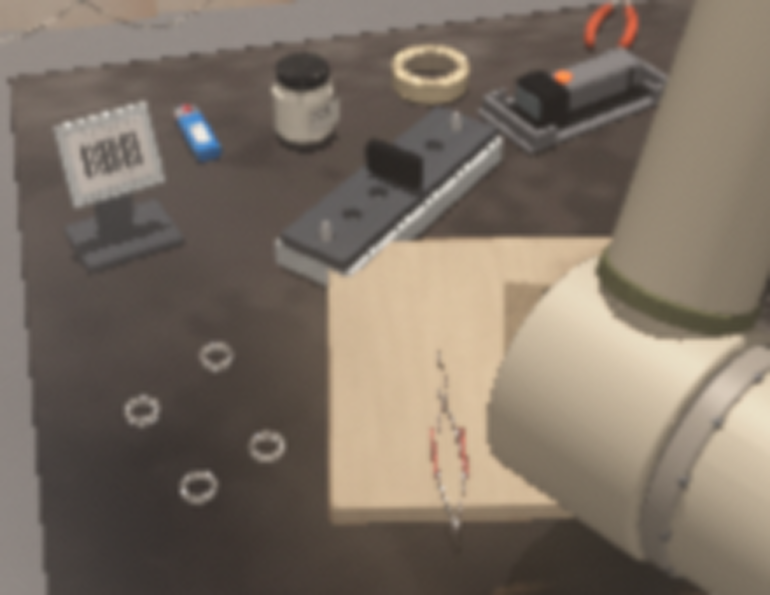

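The top view shows four rings at about (158,215), (184,213), (151,246) and (172,247). The cover is seated, with its bar at (266,199) and a yaw of about +10°. The reader is in its rest at (348,202), window to the left, and the clear patch is at (344,244). I'll move over the jig next.

Request:
arm_command --motion '[{"offset": [0.92,0.77,0.1],"angular": [0,0,-0.02],"claw": 1},{"offset": [0.92,0.77,0.1],"angular": [0,0,-0.02],"claw": 1},{"offset": [0.92,0.77,0.1],"angular": [0,0,-0.02],"claw": 1},{"offset": [0.92,0.77,0.1],"angular": [0,0,-0.02],"claw": 1},{"offset": [0.92,0.77,0.1],"angular": [0,0,-0.02],"claw": 1},{"offset": [0.92,0.77,0.1],"angular": [0,0,-0.02],"claw": 1},{"offset": [0.92,0.77,0.1],"angular": [0,0,-0.02],"claw": 1},{"offset": [0.92,0.77,0.1],"angular": [0,0,-0.02],"claw": 1},{"offset": [0.92,0.77,0.1],"angular": [0,0,-0.02],"claw": 1},{"offset": [0.92,0.77,0.1],"angular": [0,0,-0.02],"claw": 1},{"offset": [0.92,0.77,0.1],"angular": [0,0,-0.02],"claw": 1},{"offset": [0.92,0.77,0.1],"angular": [0,0,-0.02],"claw": 1},{"offset": [0.92,0.77,0.1],"angular": [0,0,-0.02],"claw": 1},{"offset": [0.92,0.77,0.1],"angular": [0,0,-0.02],"claw": 1},{"offset": [0.92,0.77,0.1],"angular": [0,0,-0.02],"claw": 1},{"offset": [0.92,0.77,0.1],"angular": [0,0,-0.02],"claw": 1},{"offset": [0.92,0.77,0.1],"angular": [0,0,-0.02],"claw": 1},{"offset": [0.92,0.77,0.1],"angular": [0,0,-0.02],"claw": 1},{"offset": [0,0,0],"angular": [0,0,0],"claw": 1},{"offset": [0,0,0],"angular": [0,0,0],"claw": 1}]'

```text
time_s: 2.87
eef_pos: [539.3, -188.3, 251.8]
tcp_rot: [-0.0, 0.995, 0.097, -0.0]
force: [0.1, -0.6, -0.5]
finger_gap: 1.001
finger_force: 0.0
```

```bash
cat >> h.py <<'E'
from scipy.spatial.transform import Rotation as Ro
def pose():
    s=sense();q=s['tcp_rot'];R=Ro.from_quat([q[1],q[2],q[3],q[0]]).as_matrix()
    return s['time_s'],s['eef_pos'],R
def st():
    t,x,R=pose();s=sense()
    print('t%.1f'%t,x.round(1),'yaw_y %.1f'%np.degrees(np.arctan2(R[0,1],-R[1,1])),'z',R[:,2].round(3),'gap',round(s['finger_gap']*88,1),'F',np.round(s['force'],1),round(s['finger_force'],1))
def find(p,k,z,n=6): 
    for r in place_of(k,p)[:n]: print(k,np.round(r['position'],1).tolist(),at_z(p,r['position'],z).round(1)[:2].tolist(),round(r['confidence'],2))
E
python3 - <<'E'
from h import *
st(); p=get_image('wrist'); o,d=ray(p,(256,192)); print(o.round(),(d/np.linalg.norm(d)).round(3)); save(p,'w1')
find(p,'cover',20);find(p,'jig',0);find(p,'pocket0',13)
E
```

```text
t2.9 [ 539.3 -188.3  251.8] yaw_y 11.1 z [-0.  0. -1.] gap 88.1 F [ 0.1 -0.6 -0.5] 0.0
[ 620. -173.  429.] [-0.304 -0.085 -0.949]
cover [224.1, 110.4] [587.0, -148.9] 0.56
jig [233.1, 112.4] [585.1, -159.9] 0.84
jig [271.4, 106.8] [601.9, -208.1] 0.47
pocket0 [178.5, 112.5] [572.6, -91.4] 0.9
pocket0 [208.5, 115.1] [576.8, -129.8] 0.85
pocket0 [272.0, 106.6] [602.8, -207.8] 0.75
```

View pics/w1.png

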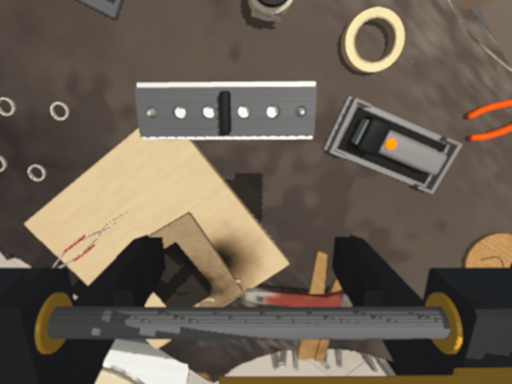

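The wrist view shows the pins at (151,112) and (302,112), the bar top at about (225,113), and the jig parallel to the image rows. I'll refine these positions in the picture.

```bash
cat > jig.py <<'E'
from h import *
def centroid(g,uv,r,thr_hi):
    u,v=map(int,uv);w=g[v-r:v+r+1,u-r:u+r+1].astype(float);m=np.clip(w-thr_hi,0,None)
    ys,xs=np.mgrid[v-r:v+r+1,u-r:u+r+1];return (xs*m).sum()/m.sum(),(ys*m).sum()/m.sum()
E
python3 - <<'E'
from jig import *
p=get_image('wrist');g=cv2.cvtColor(p['frame'],cv2.COLOR_RGB2GRAY)
pts={}
for uv in [(151,112),(180,112),(208,112),(243,112),(272,112),(302,112)]:
    c=centroid(g,uv,8,100); z=40 if uv[0] in(151,302) else 20
    X=at_z(p,c,z); pts[uv[0]]=X; print(np.round(c,1),X.round(1))
a,b=pts[151],pts[302]; print('len',np.linalg.norm(a-b),'mid',(a+b)/2,'yaw',np.degrees(np.arctan2(-(a-b)[0],(a-b)[1])))
a,b=pts[180],pts[272]; print('mid holes',(a+b)/2,'yaw',np.degrees(np.arctan2(-(a-b)[0],(a-b)[1])))
print(at_z(p,(225,90),58),at_z(p,(225,136),58))
# edges of dark bar
for v in (100,112,124): print(v,g[v,214:238])
t=get_image('top');gt=cv2.cvtColor(t['frame'],cv2.COLOR_RGB2GRAY)
for n,p_ in (('top',t),('wrist',p)): print(n,proj(p_,(*((pts[151]+pts[302])/2)[:2],58)))
for n,q in (('w',p),('t',t)): find(q,'ring0',0)
find(t,'clear_spot',0);find(p,'clear_spot',0)
E
```

```text
[149.7 111.2] [569.9 -64.2  40. ]
[178.9 111.3] [574.  -94.8  20. ]
[207.2 111.1] [ 581.  -129.8   20. ]
[241.9 110.8] [ 589.6 -172.9   20. ]
[270.3 110.6] [ 596.6 -208.    20. ]
[302.4 111.4] [ 604.  -244.5   40. ]
len 183.55121985974264 mid [ 586.93957338 -154.32525217   40.        ] yaw 10.728745288717437
mid holes [ 585.33627118 -151.40653831   20.        ] yaw 11.28925991852261
[ 611.0451548  -150.28811265   58.        ] [ 560.2831655  -158.82854486   58.        ]
100 [ 98  75  59  50  37  34  39  45  49  53  57  54  43  32  45  79 106 114
 114 113 113 113 113 114]
112 [110 108  98  70  43  33  36  43  47  51  52  49  43  35  42  78 106 115
 115 115 113 112 136 202]
124 [108 104  90  67  50  35  35  40  44  45  47  47  43  37  37  63  92 109
 112 112 111 112 111 112]
top [266.93195203 196.79419793]
wrist [224.98248383 112.33715258]
ring0 [0.7, 108.8] [531.2, 143.1] 0.67
ring0 [38.0, 170.3] [454.5, 95.1] 0.56
ring0 [64.7, 112.2] [542.5, 58.6] 0.51
ring0 [158.9, 215.5] [536.6, 135.5] 0.61
ring0 [149.7, 245.7] [455.8, 155.9] 0.6
clear_spot [344.6, 244.1] [469.4, -364.1] 0.73
clear_spot [354.7, 220.1] [465.1, -365.4] 0.59
```

Request:
arm_command --motion '[{"offset": [0.93,0.7,0],"angular": [0,0,0],"claw": 1},{"offset": [0.93,0.7,0],"angular": [0,0,0],"claw": 1},{"offset": [0,0,-1],"angular": [0,0,0],"claw": 0.2},{"offset": [0,0,-1],"angular": [0,0,0],"claw": 0.2},{"offset": [0,0,-1],"angular": [0,0,0],"claw": 0.2},{"offset": [0,0,-1],"angular": [0,0,0],"claw": 0.2},{"offset": [0,0,-1],"angular": [0,0,0],"claw": 0.2},{"offset": [0,0,-1],"angular": [0,0,0],"claw": 0.2},{"offset": [0,0,0],"angular": [0,0,0],"claw": 0.2},{"offset": [0,0,0],"angular": [0,0,0],"claw": 0.2}]'

```text
time_s: 4.2
eef_pos: [585.0, -154.2, 101.8]
tcp_rot: [-0.0, 0.995, 0.095, -0.001]
force: [0.3, 0.5, 0.6]
finger_gap: 0.601
finger_force: 0.0
```

```bash
python3 - <<'E'
from h import *
st(); t=get_image('top');w=get_image('wrist');s=get_image('scene')
find(w,'cover',20);find(w,'jig',0)
E
```

```text
t4.2 [ 585.  -154.2  101.8] yaw_y 10.9 z [-0.002  0.001 -1.   ] gap 52.9 F [0.3 0.5 0.6] 0.0
cover [242.6, 186.5] [585.4, -150.5] 0.63
```

Request:
arm_command --motion '[{"offset": [0,0.03,-0.9],"angular": [0,0,0],"claw": 0.2},{"offset": [0,0.03,-0.9],"angular": [0,0,0],"claw": 0.2},{"offset": [0,0,-0.5],"angular": [0,0,0],"claw": 0.2},{"offset": [0,0,-0.3],"angular": [0,0,0],"claw": 0.2},{"offset": [0,0,0],"angular": [0,0,0],"claw": -0.3},{"offset": [0,0,0],"angular": [0,0,0],"claw": -0.6},{"offset": [0,0,0],"angular": [0,0,0],"claw": -0.8},{"offset": [0,0,0],"angular": [0,0,0],"claw": -1},{"offset": [0,0,0],"angular": [0,0,0],"claw": -1},{"offset": [0,0,0],"angular": [0,0,0],"claw": -1},{"offset": [0,0,0],"angular": [0,0,0],"claw": -1},{"offset": [0,0,0],"angular": [0,0,0],"claw": -1}]' --grip_force 40

```text
time_s: 5.45
eef_pos: [585.3, -152.7, 37.2]
tcp_rot: [0.0, 0.995, 0.095, 0.0]
force: [0.3, 1.2, 0.4]
finger_gap: 0.02
finger_force: 0.0
```

Request:
arm_command --motion '[{"offset": [0,0,0.2],"angular": [0,0,0],"claw": -1},{"offset": [0,0,0.2],"angular": [0,0,0],"claw": -1},{"offset": [0,0,0.2],"angular": [0,0,0],"claw": -1},{"offset": [0,0,0],"angular": [0,0,0],"claw": -1}]'

```text
time_s: 5.78
eef_pos: [585.9, -152.9, 53.5]
tcp_rot: [0.001, 0.995, 0.095, 0.001]
force: [-0.0, 0.3, 0.3]
finger_gap: 0.01
finger_force: 0.0
```

```bash
python3 - <<'E'
from h import *
st(); t=get_image('scene'); w=get_image('wrist')
a=cv2.resize(t['frame'][130:260,150:350],(600,390)); b=cv2.resize(w['frame'],(520,390))
save({'frame':np.vstack([a[:, :600],np.pad(b,((0,0),(0,80),(0,0)))])[:600]},'c1')
E
```

```text
t5.8 [ 585.9 -152.9   53.5] yaw_y 11.0 z [ 0.002 -0.001 -1.   ] gap 0.8 F [-0.   0.3  0.3] 0.0
```

View pics/c1.png

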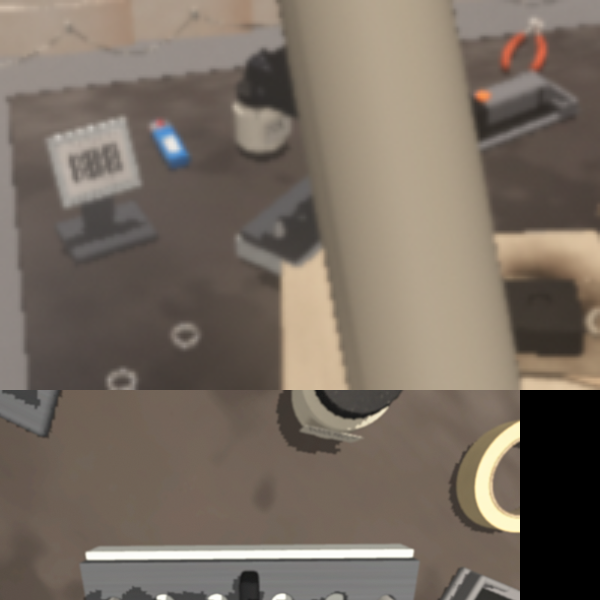

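```bash
python3 - <<'E'
from h import *
w=get_image('wrist'); print(w['tvec'],ray(w,(256,192))[0]); save(w,'w2')
g=proj(w,(585.9,-152.9,53.5)); print(g)
E
```

```text
[-261.66185019  524.11062855  414.43272394] [ 665.61085828 -137.80576643  229.96763589]
[247.46293573 227.27340626]
```

View pics/w2.png

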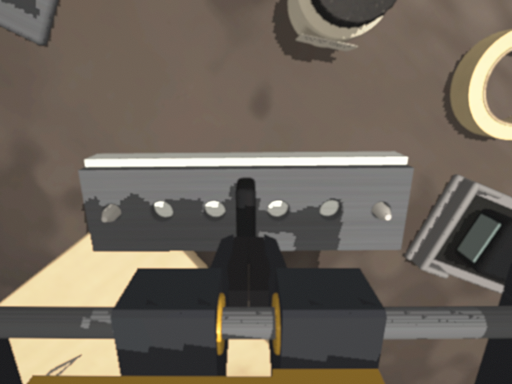

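```bash
python3 - <<'E'
from h import *
w=get_image('wrist'); R=Ro.from_euler('z',11,degrees=True).as_matrix(); c=np.array([586,-153,0])
for z in (30,46):
    print(z,[proj(w,c+R@np.array([x,y,z])).round().tolist() for x,y in((30,110),(30,-110),(-30,110),(-30,-110))], 'bar',[proj(w,c+R@np.array([x,y,z+28])).round().tolist() for x,y in((25,6),(25,-6),(-25,0))])
print('jig',[proj(w,c+R@np.array([x,y,20])).round().tolist() for x,y in((35,110),(35,-110),(-35,110))])
find(w,'cover',20)
a=w['frame'][160:300,180:320].astype(float); a=255*(a/255)**0.45
save({'frame':cv2.resize(a.astype(np.uint8),(560,560),interpolation=cv2.INTER_CUBIC)},'f1')
E
```

```text
30 [[80.0, 170.0], [416.0, 170.0], [94.0, 252.0], [402.0, 251.0]] bar [[237.0, 191.0], [258.0, 191.0], [248.0, 267.0]]
46 [[66.0, 177.0], [429.0, 176.0], [83.0, 264.0], [413.0, 263.0]] bar [[236.0, 200.0], [259.0, 200.0], [248.0, 282.0]]
jig [[86.0, 159.0], [410.0, 159.0], [101.0, 251.0]]
```

View pics/f1.png

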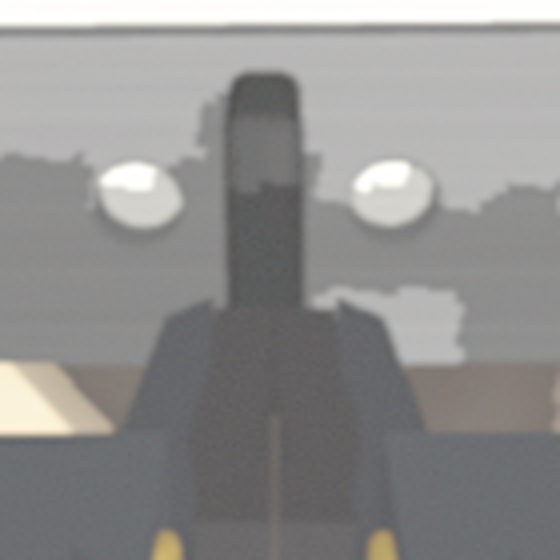

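The cover hasn't lifted: its edges match z=30. The finger tips show at row 236, while the TCP projects to row 227, so the true tips seem higher than reported and the fingers closed above the bar. I'll check this with a gentle touch on the bar top.

Request:
arm_command --motion '[{"offset": [0,0,-0.2],"angular": [0,0,0],"claw": -1},{"offset": [0,0,-0.2],"angular": [0,0,0],"claw": -1},{"offset": [0,0,-0.2],"angular": [0,0,0],"claw": -1},{"offset": [0,0,-0.06],"angular": [0,0,0],"claw": -1},{"offset": [0,0,-0.06],"angular": [0,0,0],"claw": -1},{"offset": [0,0,-0.06],"angular": [0,0,0],"claw": -1},{"offset": [0,0,0],"angular": [0,0,0],"claw": -1}]'

```text
time_s: 6.62
eef_pos: [585.2, -152.7, 32.3]
tcp_rot: [-0.0, 0.995, 0.095, -0.0]
force: [0.1, -0.9, 0.5]
finger_gap: 0.004
finger_force: 0.0
```

```bash
python3 - <<'E'
from h import *
w=get_image('wrist')
print(proj(w,pose()[1]), at_z(w,(248,236),58), at_z(w,(248,236),30))
R=Ro.from_euler('z',11,degrees=True).as_matrix(); c=np.array([586,-153,0])
print('bar',[proj(w,c+R@np.array([x,y,58])).round().tolist() for x,y in((25,6),(25,-6),(-25,0))])
a=w['frame'][100:380,60:440].astype(float); a=255*(a/255)**0.45
save({'frame':cv2.resize(a.astype(np.uint8),(760,560),interpolation=cv2.INTER_CUBIC)},'f2')
E
```

```text
[247.05464019 227.31757668] [ 591.93452673 -151.95729118   58.        ] [ 578.34489502 -154.56853471   30.        ]
bar [[236.0, 203.0], [259.0, 202.0], [248.0, 286.0]]
```

View pics/f2.png

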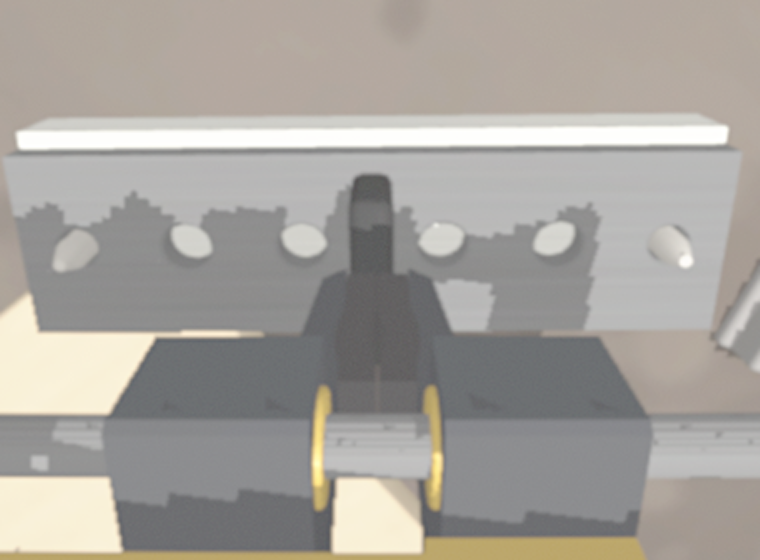

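Request:
arm_command --motion '[{"offset": [0,0,-0.06],"angular": [0,0,0],"claw": -1},{"offset": [0,0,-0.06],"angular": [0,0,0],"claw": -1},{"offset": [0,0,0],"angular": [0,0,0],"claw": -1}]'

```text
time_s: 6.92
eef_pos: [585.1, -152.6, 29.3]
tcp_rot: [-0.0, 0.995, 0.095, -0.0]
force: [-0.1, 0.3, 0.2]
finger_gap: 0.004
finger_force: 0.0
```

Request:
arm_command --motion '[{"offset": [0,0,-0.06],"angular": [0,0,0],"claw": -1},{"offset": [0,0,-0.06],"angular": [0,0,0],"claw": -1},{"offset": [0,0,0],"angular": [0,0,0],"claw": -1}]'

```text
time_s: 7.17
eef_pos: [585.3, -152.7, 26.7]
tcp_rot: [0.0, 0.995, 0.095, 0.0]
force: [-1.3, -0.4, 3.6]
finger_gap: 0.005
finger_force: 1.8
```

Request:
arm_command --motion '[{"offset": [0,0,-0.06],"angular": [0,0,0],"claw": -1},{"offset": [0,0,-0.06],"angular": [0,0,0],"claw": -1},{"offset": [0,0,0],"angular": [0,0,0],"claw": -1}]'

```text
time_s: 7.42
eef_pos: [585.5, -152.7, 26.6]
tcp_rot: [0.001, 0.995, 0.096, 0.001]
force: [-8.2, 3.0, 25.3]
finger_gap: 0.003
finger_force: 13.0
```

The fingers touched the bar top (z=58) at a reading of 26.7. The real tips are therefore about 31 mm short of the reported TCP, and I'll allow for that from here on.

Request:
arm_command --motion '[{"offset": [0,0,0.5],"angular": [0,0,0],"claw": -1},{"offset": [0,0,0.5],"angular": [0,0,0],"claw": 0.2},{"offset": [0,0,0],"angular": [0,0,0],"claw": 0.2},{"offset": [0,0,0],"angular": [0,0,0],"claw": 0.2},{"offset": [0,0,0],"angular": [0,0,0],"claw": 0.2},{"offset": [0,0,0],"angular": [0,0,0],"claw": 0.2},{"offset": [0,0,0],"angular": [0,0,0],"claw": 0.2}]'

```text
time_s: 8.0
eef_pos: [584.9, -152.5, 47.7]
tcp_rot: [-0.0, 0.995, 0.095, -0.001]
force: [-0.8, -0.1, 0.4]
finger_gap: 0.432
finger_force: 0.0
```

Request:
arm_command --motion '[{"offset": [0,0,-0.6],"angular": [0,0,0],"claw": 0.2},{"offset": [0,0,-0.6],"angular": [0,0,0],"claw": 0.2},{"offset": [0,0,-0.3],"angular": [0,0,0],"claw": 0.2},{"offset": [0,0,-0.25],"angular": [0,0,0],"claw": 0.2},{"offset": [0,0,0],"angular": [0,0,0],"claw": 0.2}]'

```text
time_s: 8.42
eef_pos: [584.7, -152.4, 3.6]
tcp_rot: [-0.001, 0.995, 0.095, -0.001]
force: [-1.3, -0.6, 0.2]
finger_gap: 0.598
finger_force: 0.0
```

Request:
arm_command --motion '[{"offset": [0,0,0],"angular": [0,0,0],"claw": -0.3},{"offset": [0,0,0],"angular": [0,0,0],"claw": -0.5},{"offset": [0,0,0],"angular": [0,0,0],"claw": -0.8},{"offset": [0,0,0],"angular": [0,0,0],"claw": -1},{"offset": [0,0,0],"angular": [0,0,0],"claw": -1},{"offset": [0,0,0],"angular": [0,0,0],"claw": -1},{"offset": [0,0,0],"angular": [0,0,0],"claw": -1},{"offset": [0,0,0],"angular": [0,0,0],"claw": -1}]' --grip_force 50

```text
time_s: 9.08
eef_pos: [585.2, -152.3, 5.0]
tcp_rot: [-0.0, 0.995, 0.096, 0.0]
force: [-0.0, 3.3, 2.8]
finger_gap: 0.13
finger_force: 50.0
```

Request:
arm_command --motion '[{"offset": [0,0,0.3],"angular": [0,0,0],"claw": -1},{"offset": [0,0,0.4],"angular": [0,0,0],"claw": -1},{"offset": [0,0,0.5],"angular": [0,0,0],"claw": -1},{"offset": [0,0,0.6],"angular": [0,0,0],"claw": -1},{"offset": [0,0,0.6],"angular": [0,0,0],"claw": -1},{"offset": [0,0,0],"angular": [0,0,0],"claw": -1}]'

```text
time_s: 9.58
eef_pos: [586.6, -153.5, 68.2]
tcp_rot: [0.002, 0.995, 0.095, 0.002]
force: [0.6, 0.0, -2.9]
finger_gap: 0.13
finger_force: 50.0
```

```bash
python3 - <<'E'
from h import *
st(); w=get_image('wrist'); t=get_image('top'); find(t,'clear_spot',0); find(w,'clear_spot',0); save(w,'w3'); save(t,'t3')
E
```

```text
t9.6 [ 586.6 -153.5   68.2] yaw_y 10.9 z [ 0.005 -0.003 -1.   ] gap 11.4 F [ 0.6  0.  -2.9] 50.0
clear_spot [346.0, 247.2] [461.3, -367.7] 0.8
clear_spot [245.3, 198.3] [587.2, -96.8] 0.69
clear_spot [436.0, 346.2] [464.8, -367.0] 0.64
```

View pics/w3.png

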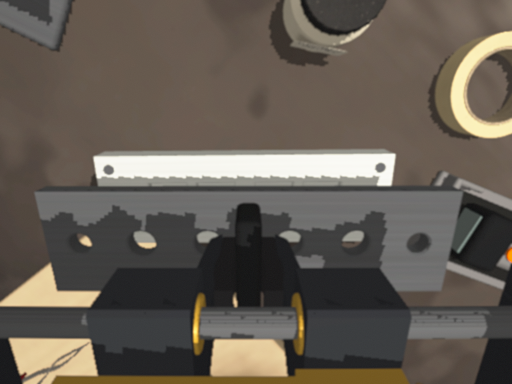

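The cover is lifted clear of the pins. I'll carry it to the clear patch at about (466,-366).

Request:
arm_command --motion '[{"offset": [-0.4,-0.71,0],"angular": [0,0,-0.15],"claw": -1},{"offset": [-0.4,-0.71,0],"angular": [0,0,-0.15],"claw": -1},{"offset": [-0.4,-0.71,0],"angular": [0,0,-0.15],"claw": -1},{"offset": [-0.4,-0.71,0],"angular": [0,0,-0.15],"claw": -1},{"offset": [-0.4,-0.71,0],"angular": [0,0,-0.15],"claw": -1},{"offset": [-0.4,-0.71,0],"angular": [0,0,-0.15],"claw": -1},{"offset": [-0.4,-0.71,0],"angular": [0,0,-0.15],"claw": -1},{"offset": [-0.4,-0.71,0],"angular": [0,0,-0.15],"claw": -1},{"offset": [-0.4,-0.71,0],"angular": [0,0,-0.15],"claw": -1},{"offset": [-0.4,-0.71,0],"angular": [0,0,-0.15],"claw": -1},{"offset": [-0.4,-0.71,0],"angular": [0,0,-0.15],"claw": -1},{"offset": [-0.4,-0.71,0],"angular": [0,0,-0.15],"claw": -1},{"offset": [0,0,0],"angular": [0,0,0],"claw": -1},{"offset": [0,0,0],"angular": [0,0,0],"claw": -1}]'

```text
time_s: 10.95
eef_pos: [464.5, -366.0, 63.8]
tcp_rot: [-0.001, 1.0, 0.0, -0.001]
force: [0.8, 0.1, -2.7]
finger_gap: 0.131
finger_force: 50.0
```

```bash
python3 - <<'E'
from h import *
st(); w=get_image('wrist'); t=get_image('top'); find(t,'clear_spot',0); find(w,'clear_spot',0)
for n in('jig','pocket0','rest'): find(t,n,{'jig':0,'pocket0':13,'rest':0}[n])
find(t,'ring0',0)
save({'frame':np.hstack([w['frame'][:,60:],t['frame'][150:,120:455][:, :]]) if 0 else cv2.resize(np.vstack([w['frame'],t['frame'][100:290]]),None,fx=1.04,fy=1.04)},'w4')
E
```

```text
t10.9 [ 464.5 -366.    63.8] yaw_y 0.1 z [-0.001  0.001 -1.   ] gap 11.5 F [ 0.8  0.1 -2.7] 50.0
jig [264.3, 199.6] [584.5, -148.5] 0.65
jig [354.0, 247.1] [462.0, -388.8] 0.53
pocket0 [287.4, 197.4] [590.4, -210.1] 0.84
pocket0 [242.8, 199.9] [581.6, -90.7] 0.75
pocket0 [274.4, 199.4] [584.4, -175.3] 0.61
pocket0 [257.2, 199.1] [584.4, -129.2] 0.59
rest [346.0, 205.2] [573.2, -369.0] 0.66
ring0 [151.9, 245.4] [456.7, 150.1] 0.49
ring0 [156.1, 215.4] [536.8, 143.0] 0.36
```

View pics/w4.png

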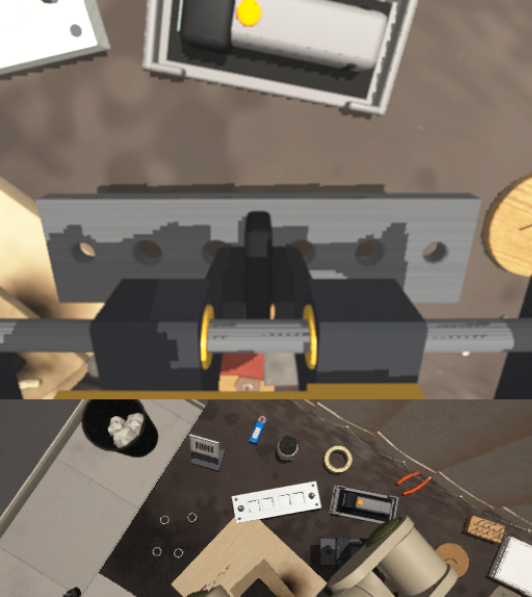

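The cover is over the clear patch, clear of the rest and the wooden disc. Lowering it.

Request:
arm_command --motion '[{"offset": [0,0,-0.6],"angular": [0,0,0],"claw": -1},{"offset": [0,0,-0.6],"angular": [0,0,0],"claw": -1},{"offset": [0,0,-0.6],"angular": [0,0,0],"claw": -1},{"offset": [0,0,-0.5],"angular": [0,0,0],"claw": -1},{"offset": [0,0,-0.4],"angular": [0,0,0],"claw": -1},{"offset": [0,0,-0.2],"angular": [0,0,0],"claw": -1},{"offset": [0,0,-0.1],"angular": [0,0,0],"claw": -1},{"offset": [0,0,-0.06],"angular": [0,0,0],"claw": -1},{"offset": [0,0,-0.06],"angular": [0,0,0],"claw": -1},{"offset": [0,0,0],"angular": [0,0,0],"claw": -1}]'

```text
time_s: 12.18
eef_pos: [465.4, -365.8, -12.9]
tcp_rot: [0.0, 1.0, 0.001, 0.0]
force: [-0.2, -0.3, -3.4]
finger_gap: 0.132
finger_force: 50.0
```

Request:
arm_command --motion '[{"offset": [0,0,-0.05],"angular": [0,0,0],"claw": -1},{"offset": [0,0,-0.05],"angular": [0,0,0],"claw": -1},{"offset": [0,0,0],"angular": [0,0,0],"claw": -1},{"offset": [0,0,0],"angular": [0,0,0],"claw": -1}]'

```text
time_s: 12.52
eef_pos: [465.5, -365.9, -15.0]
tcp_rot: [0.0, 1.0, 0.001, 0.0]
force: [-0.6, 1.3, 4.1]
finger_gap: 0.131
finger_force: 50.0
```

Request:
arm_command --motion '[{"offset": [0,0,0],"angular": [0,0,0],"claw": -0.4},{"offset": [0,0,0],"angular": [0,0,0],"claw": 0},{"offset": [0,0,0],"angular": [0,0,0],"claw": 0.2},{"offset": [0,0,0],"angular": [0,0,0],"claw": 0.2},{"offset": [0,0,0],"angular": [0,0,0],"claw": 0.2},{"offset": [0,0,0],"angular": [0,0,0],"claw": 0.2},{"offset": [0,0,0.3],"angular": [0,0,0],"claw": 0.2},{"offset": [0,0,0.8],"angular": [0,0,0],"claw": 0.2},{"offset": [0,0,1],"angular": [0,0,0],"claw": 0.2},{"offset": [0,0,1],"angular": [0,0,0],"claw": 0.2},{"offset": [0,0,1],"angular": [0,0,0],"claw": 0.2},{"offset": [0,0,1],"angular": [0,0,0],"claw": 0.2},{"offset": [0,0,0],"angular": [0,0,0],"claw": 0.2}]'

```text
time_s: 13.6
eef_pos: [466.7, -367.2, 117.3]
tcp_rot: [0.003, 1.0, 0.001, 0.003]
force: [0.7, -0.2, -0.3]
finger_gap: 0.602
finger_force: 0.0
```

```bash
python3 - <<'E'
from h import *
st(); w=get_image('wrist'); t=get_image('top'); find(w,'cover',0); save(w,'w5');save(t,'t5')
for n in('pocket0',): find(t,n,13)
find(t,'ring0',0); s=get_image('scene'); find(s,'ring0',0); save(s,'s5')
for r in search_frame('ring0',t)[:6]: e=r['extent']; print(np.round(e,1),at_z(t,e[:2],3).round(1),round(r['confidence'],2))
for r in search_frame('ring0',s)[:6]: e=r['extent']; print(np.round(e,1),at_z(s,e[:2],3).round(1),round(r['confidence'],2))
E
```

```text
t13.6 [ 466.7 -367.2  117.3] yaw_y 0.2 z [ 0.006 -0.007 -1.   ] gap 52.9 F [ 0.7 -0.2 -0.3] 0.0
cover [245.8, 178.8] [465.1, -366.4] 0.74
pocket0 [286.4, 196.0] [594.1, -207.4] 0.95
pocket0 [256.9, 200.8] [579.8, -128.5] 0.95
pocket0 [271.4, 198.5] [586.7, -167.3] 0.79
pocket0 [194.8, 144.2] [731.7, 43.5] 0.74
pocket0 [150.7, 246.7] [453.8, 149.3] 0.24
ring0 [156.9, 214.4] [539.5, 141.0] 0.59
ring0 [150.7, 243.9] [460.6, 153.5] 0.36
ring0 [205.1, 277.5] [461.9, 151.0] 0.62
ring0 [189.3, 258.0] [536.9, 140.0] 0.49
ring0 [222.6, 268.6] [455.8, 104.7] 0.44
ring0 [209.3, 242.0] [548.2, 70.5] 0.38
[266.  199.2  87.7  42.2] [ 585.4 -153.     3. ] 0.34
[223.2 265.2  -0.4   2.3] [460.9  98.5   3. ] 0.6
[206.7 280.9   9.2  10. ] [449.1 156.2   3. ] 0.44
```

Request:
arm_command --motion '[{"offset": [0.08,0.96,0.25],"angular": [0,0,0],"claw": 0},{"offset": [0.08,0.96,0.25],"angular": [0,0,0],"claw": 0},{"offset": [0.08,0.96,0.25],"angular": [0,0,0],"claw": 0},{"offset": [0.08,0.96,0.25],"angular": [0,0,0],"claw": 0},{"offset": [0.08,0.96,0.25],"angular": [0,0,0],"claw": 0},{"offset": [0.08,0.96,0.25],"angular": [0,0,0],"claw": 0},{"offset": [0.08,0.96,0.25],"angular": [0,0,0],"claw": 0},{"offset": [0.08,0.96,0.25],"angular": [0,0,0],"claw": 0},{"offset": [0.08,0.96,0.25],"angular": [0,0,0],"claw": 0},{"offset": [0.08,0.96,0.25],"angular": [0,0,0],"claw": 0},{"offset": [0.08,0.96,0.25],"angular": [0,0,0],"claw": 0},{"offset": [0.08,0.96,0.25],"angular": [0,0,0],"claw": 0},{"offset": [0.08,0.96,0.25],"angular": [0,0,0],"claw": 0},{"offset": [0.08,0.96,0.25],"angular": [0,0,0],"claw": 0},{"offset": [0.08,0.96,0.25],"angular": [0,0,0],"claw": 0},{"offset": [0.08,0.96,0.25],"angular": [0,0,0],"claw": 0},{"offset": [0.08,0.96,0],"angular": [0,0,0],"claw": 0},{"offset": [0.08,0.96,0],"angular": [0,0,0],"claw": 0},{"offset": [0.08,0.96,0],"angular": [0,0,0],"claw": 0},{"offset": [0,0.7,0],"angular": [0,0,0],"claw": 0}]'

```text
time_s: 15.72
eef_pos: [503.2, 109.6, 211.5]
tcp_rot: [-0.0, 1.0, 0.002, -0.0]
force: [-0.1, -0.7, 0.3]
finger_gap: 0.496
finger_force: 0.0
```

Request:
arm_command --motion '[{"offset": [0,0,0],"angular": [0,0,0],"claw": 0},{"offset": [0,0,0],"angular": [0,0,0],"claw": 0}]'

```text
time_s: 15.88
eef_pos: [503.1, 108.2, 211.5]
tcp_rot: [0.0, 1.0, 0.002, -0.0]
force: [-0.7, -0.2, 0.3]
finger_gap: 0.496
finger_force: 0.0
```

```bash
cat >> h.py <<'E'
def rings(p):
    "ring centres by Hough near the networks' answers, refined; z=3"
    hsv=cv2.cvtColor(p['frame'],cv2.COLOR_RGB2HSV); m=((hsv[...,2]>105)&(hsv[...,1]<45)).astype(np.uint8)*255
    out=[]
    cs,_=cv2.findContours(cv2.morphologyEx(m,cv2.MORPH_CLOSE,np.ones((3,3))),cv2.RETR_EXTERNAL,cv2.CHAIN_APPROX_NONE)
    for c in cs:
        if len(c)<12: continue
        (u,v),(a,b),_=cv2.fitEllipse(c)
        X=at_z(p,(u,v),4); s=np.linalg.norm(at_z(p,(u+1,v),4)-X)
        if 15<a*s<30 and 15<b*s<30: out.append((round(u,1),round(v,1),X[:2].round(1).tolist(),round(a*s,1),round(b*s,1)))
    return out
E
python3 - <<'E'
from h import *
st(); w=get_image('wrist'); t=get_image('top')
for p in(w,t):
    for r in rings(p): print(r)
    find(p,'ring0',4)
save(w,'w6')
E
```

```text
t15.9 [503.1 108.2 211.5] yaw_y 0.2 z [-0.001 -0.    -1.   ] gap 43.6 F [-0.7 -0.2  0.3] 0.0
(474.8, 366.9, [164.1, -255.9], np.float64(18.8), np.float64(28.2))
(497.7, 287.3, [313.4, -254.0], np.float64(18.2), np.float64(24.5))
(256.5, 195.2, [452.9, 96.4], np.float64(19.9), np.float64(20.8))
(213.9, 192.5, [456.4, 151.2], np.float64(21.9), np.float64(22.4))
(224.6, 129.6, [536.6, 135.9], np.float64(23.7), np.float64(24.3))
(283.1, 123.4, [544.2, 65.5], np.float64(24.0), np.float64(24.7))
ring0 [213.4, 193.3] [455.3, 152.0] 0.65
ring0 [288.1, 122.9] [544.8, 59.6] 0.49
ring0 [258.7, 190.6] [459.2, 93.7] 0.44
ring0 [220.8, 132.3] [533.3, 140.6] 0.39
(298.3, 299.7, [323.8, -241.1], np.float64(20.8), np.float64(29.9))
(184.2, 213.0, [544.2, 66.8], np.float64(20.4), np.float64(21.5))
```

View pics/w6.png

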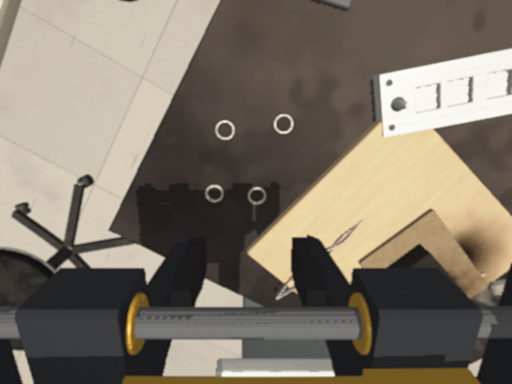

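The wrist view shows rings at (225,130), (283,123), (214,193) and (257,195), all lying flat. I'll pick the first at (544,65).

Request:
arm_command --motion '[{"offset": [0.82,-0.85,-0.9],"angular": [0,0,0],"claw": -0.2},{"offset": [0.82,-0.85,-0.9],"angular": [0,0,0],"claw": -0.2},{"offset": [0,0,-1],"angular": [0,0,0],"claw": -0.2},{"offset": [0,0,-1],"angular": [0,0,0],"claw": -0.2},{"offset": [0,0,-1],"angular": [0,0,0],"claw": -0.2},{"offset": [0,0,-1],"angular": [0,0,0],"claw": -0.2},{"offset": [0,0,-1],"angular": [0,0,0],"claw": -0.2},{"offset": [0,0,-1],"angular": [0,0,0],"claw": -0.2},{"offset": [0,0,-0.5],"angular": [0,0,0],"claw": -0.2},{"offset": [0,0,0],"angular": [0,0,0],"claw": -0.2},{"offset": [0,0,0],"angular": [0,0,0],"claw": -0.2},{"offset": [0,0,0],"angular": [0,0,0],"claw": -0.2}]'

```text
time_s: 17.08
eef_pos: [545.0, 64.8, 5.3]
tcp_rot: [0.0, 1.0, 0.001, 0.001]
force: [-0.1, 0.0, -0.2]
finger_gap: 0.401
finger_force: 0.0
```

```bash
python3 - <<'E'
from h import *
st(); w=get_image('wrist')
for r in rings(w): print(r)
E
```

```text
t17.1 [545.   64.8   5.3] yaw_y 0.1 z [ 0.002 -0.    -1.   ] gap 35.3 F [-0.1  0.  -0.2] 0.0
(476.3, 324.4, [470.0, -95.9], np.float64(20.4), np.float64(27.1))
(134.3, 237.7, [537.2, 135.7], np.float64(22.2), np.float64(23.4))
(245.8, 227.0, [544.7, 65.6], np.float64(22.3), np.float64(22.6))
```

Request:
arm_command --motion '[{"offset": [0,0,-0.7],"angular": [0,0,0],"claw": -0.2},{"offset": [0,0,-0.4],"angular": [0,0,0],"claw": -0.2},{"offset": [0,0,-0.24],"angular": [0,0,0],"claw": -0.2},{"offset": [0,0,0],"angular": [0,0,0],"claw": -0.2}]' --grip_force 20

```text
time_s: 17.47
eef_pos: [543.7, 65.4, -29.9]
tcp_rot: [-0.0, 1.0, 0.001, -0.001]
force: [-0.4, 0.8, -0.1]
finger_gap: 0.401
finger_force: 0.0
```

Request:
arm_command --motion '[{"offset": [0,0,0],"angular": [0,0,0],"claw": -0.4},{"offset": [0,0,0],"angular": [0,0,0],"claw": -0.6},{"offset": [0,0,0],"angular": [0,0,0],"claw": -1},{"offset": [0,0,0],"angular": [0,0,0],"claw": -1},{"offset": [0,0,0],"angular": [0,0,0],"claw": -1},{"offset": [0,0,0],"angular": [0,0,0],"claw": -1}]'

```text
time_s: 17.97
eef_pos: [544.6, 65.3, -28.7]
tcp_rot: [0.0, 1.0, 0.001, 0.001]
force: [-0.2, -0.5, 3.3]
finger_gap: 0.223
finger_force: 20.0
```

Request:
arm_command --motion '[{"offset": [0,0,0.4],"angular": [0,0,0],"claw": -1},{"offset": [0,0,0.8],"angular": [0,0,0],"claw": -1},{"offset": [0,0,0.9],"angular": [0,0,0],"claw": -1},{"offset": [0,-0.1,0.9],"angular": [0,0,0.9],"claw": -1},{"offset": [0.08,-0.4,0.9],"angular": [0,0,1],"claw": -1},{"offset": [0.08,-0.4,0.9],"angular": [0,0,1],"claw": -1},{"offset": [0.08,-0.4,0],"angular": [0,0,1],"claw": -1},{"offset": [0.08,-0.4,0],"angular": [0,0,1],"claw": -1},{"offset": [0.08,-0.4,0],"angular": [0,0,1],"claw": -1},{"offset": [0.08,-0.4,0],"angular": [0,0,1],"claw": -1},{"offset": [0.08,-0.4,0],"angular": [0,0,1],"claw": -1},{"offset": [0.08,-0.4,0],"angular": [0,0,1],"claw": -1},{"offset": [0.08,-0.4,0],"angular": [0,0,1],"claw": -1},{"offset": [0.08,-0.4,0],"angular": [0,0,1],"claw": -1},{"offset": [0.08,-0.4,0],"angular": [0,0,1],"claw": -1},{"offset": [0.08,-0.4,0],"angular": [0,0,1],"claw": -1},{"offset": [0.08,-0.4,0],"angular": [0,0,1],"claw": -1},{"offset": [0.08,-0.4,0],"angular": [0,0,1],"claw": -1},{"offset": [0.06,-0.4,0],"angular": [0,0,1],"claw": -1},{"offset": [0,-0.33,0],"angular": [0,0,0.9],"claw": -1}]'

```text
time_s: 19.63
eef_pos: [573.7, -96.0, 91.4]
tcp_rot: [0.0, 0.634, 0.773, -0.0]
force: [-0.5, 0.0, -0.2]
finger_gap: 0.227
finger_force: 20.0
```

Request:
arm_command --motion '[{"offset": [0,0,0],"angular": [0,0,0],"claw": -1},{"offset": [0,0,0],"angular": [0,0,0],"claw": -1}]'

```text
time_s: 19.8
eef_pos: [573.5, -95.4, 91.1]
tcp_rot: [-0.0, 0.638, 0.77, 0.0]
force: [0.4, -0.3, 0.7]
finger_gap: 0.221
finger_force: 20.0
```

```bash
python3 - <<'E'
from h import *
st(); w=get_image('wrist'); t=get_image('top')
find(w,'pocket0',13);find(w,'jig',0);find(w,'ring0',4)
save(w,'w7')
E
```

```text
t19.8 [573.5 -95.4  91.1] yaw_y 100.7 z [-0.  0. -1.] gap 19.4 F [ 0.4 -0.3  0.7] 20.0
pocket0 [251.7, 300.0] [598.1, -206.5] 0.89
pocket0 [250.8, 269.6] [590.9, -173.6] 0.84
pocket0 [249.5, 230.5] [582.2, -134.6] 0.72
pocket0 [249.3, 187.9] [574.6, -95.5] 0.67
jig [255.5, 242.9] [591.5, -152.2] 0.55
ring0 [248.3, 252.7] [586.3, -161.6] 0.91
```

View pics/w7.png

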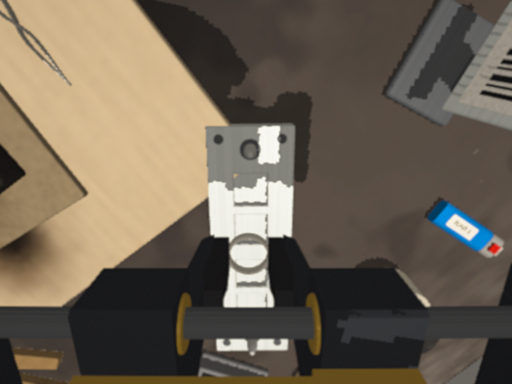

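The ring is held level at (248,253) and the pockets run in a line at columns 249–252. I'll check the ring's offset from the tool and then place it.

```bash
python3 - <<'E'
from h import *
st(); w=get_image('wrist')
print(at_z(w,(248.5,252.5),122),at_z(w,(248.5,252.5),119),at_z(w,(248.5,252.5),125))
# pocket3 edges: projected square
R=Ro.from_euler('z',11,degrees=True).as_matrix()
im=w['frame'].copy()
for c in ((586,-152.5,0),):
  for y in(58,22):
    q=np.array([proj(w,np.array(c)+R@np.array([a,y+b,20])) for a,b in((14,14),(14,-14),(-14,-14),(-14,14))]); cv2.polylines(im,[np.int32(q*8)],True,(255,0,0),1,shift=3)
  for y in(92,): cv2.circle(im,tuple(np.int32(proj(w,np.array(c)+R@np.array([0,y,42])))),2,(255,0,0),1)
save({'frame':cv2.resize(im[110:270,180:320],None,fx=4,fy=3.7,interpolation=cv2.INTER_NEAREST)},'w8')
E
```

```text
t20.1 [573.7 -94.9  90.9] yaw_y 100.9 z [-0.  0. -1.] gap 19.6 F [-0.1 -0.3 -0. ] 20.0
[574.15839246 -95.87346971 122.        ] [574.47749943 -97.52049494 119.        ] [573.83928549 -94.22644448 125.        ]
```

View pics/w8.png

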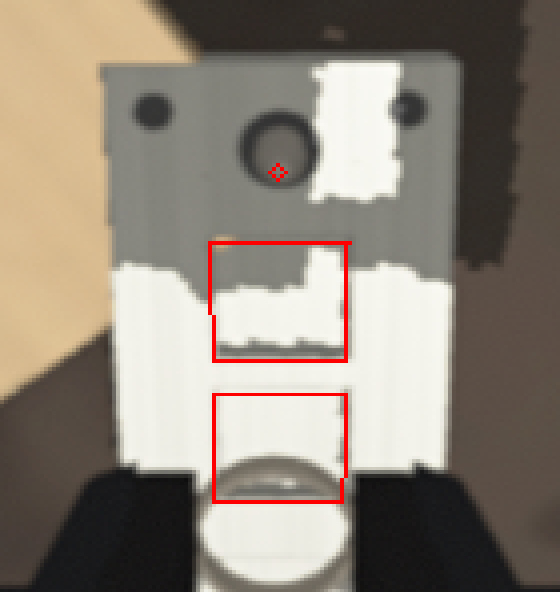

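The overlay fits the pockets, with the jig at (586, -152.5) and yaw 11°. Placing ring 1 in pocket 3.

Request:
arm_command --motion '[{"offset": [0.04,-0.02,-0.8],"angular": [0,0,0],"claw": -1},{"offset": [0,0,-0.9],"angular": [0,0,0],"claw": -1},{"offset": [0,0,-0.9],"angular": [0,0,0],"claw": -1},{"offset": [0,0,-0.7],"angular": [0,0,0],"claw": -1},{"offset": [0,0,-0.3],"angular": [0,0,0],"claw": -1},{"offset": [0,0,-0.2],"angular": [0,0,0],"claw": -1},{"offset": [0,0,-0.1],"angular": [0,0,0],"claw": -1},{"offset": [0,0,-0.1],"angular": [0,0,0],"claw": -1},{"offset": [0,0,0],"angular": [0,0,0],"claw": -1},{"offset": [0,0,0],"angular": [0,0,0],"claw": -1}]'

```text
time_s: 20.93
eef_pos: [575.1, -96.0, -8.5]
tcp_rot: [0.001, 0.636, 0.771, 0.0]
force: [-0.2, -0.8, 0.3]
finger_gap: 0.223
finger_force: 20.0
```

Request:
arm_command --motion '[{"offset": [0,0,-0.07],"angular": [0,0,0],"claw": -1},{"offset": [0,0,0],"angular": [0,0,0],"claw": -1},{"offset": [0,0,0],"angular": [0,0,0],"claw": -0.45},{"offset": [0,0,0],"angular": [0,0,0],"claw": -0.35},{"offset": [0,0,0],"angular": [0,0,0],"claw": -0.3},{"offset": [0,0,0],"angular": [0,0,0],"claw": -0.3},{"offset": [0,0,0],"angular": [0,0,0],"claw": -0.3},{"offset": [0,0,0.4],"angular": [0,0,0],"claw": -0.3},{"offset": [0,0,0.8],"angular": [0,0,0],"claw": -0.3},{"offset": [0,0,1],"angular": [0,0,0],"claw": -0.3},{"offset": [0,0,1],"angular": [0,0,0],"claw": -0.3},{"offset": [0,0,1],"angular": [0,0,0],"claw": -0.3},{"offset": [0,0,0],"angular": [0,0,0],"claw": -0.3}]'

```text
time_s: 22.02
eef_pos: [576.9, -96.6, 99.6]
tcp_rot: [0.004, 0.636, 0.771, 0.001]
force: [0.5, -0.1, 0.8]
finger_gap: 0.351
finger_force: 0.0
```

```bash
python3 - <<'E'
from h import *
st(); w=get_image('wrist')
find(w,'ring0',13); 
for r in search_frame('ring0',w)[:4]: e=r['extent']; print(np.round(e,1),at_z(w,e[:2],17).round(1),round(r['confidence'],2))
save({'frame':cv2.resize(w['frame'][110:270,180:320],None,fx=3,fy=3,interpolation=cv2.INTER_CUBIC)},'w9')
E
```

```text
t22.0 [576.9 -96.6  99.6] yaw_y 101.0 z [ 0.008 -0.003 -1.   ] gap 30.9 F [ 0.5 -0.1  0.8] 0.0
ring0 [245.9, 188.5] [576.3, -100.7] 0.69
[248.2 187.6  25.9  23.9] [577.9 -98.3  17. ] 0.76
```

View pics/w9.png

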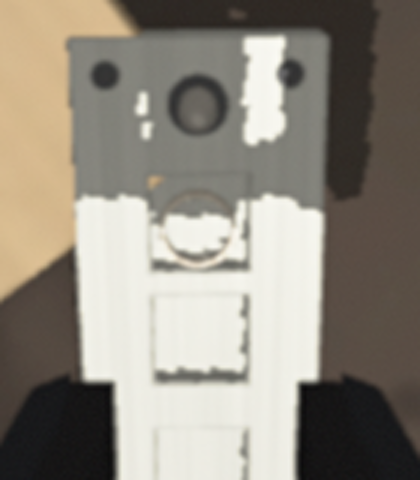

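The ring sits inside pocket 3 at (248,188). On to ring B.

Request:
arm_command --motion '[{"offset": [-0.16,0.93,0],"angular": [0,0,0],"claw": -0.2},{"offset": [-0.16,0.93,0],"angular": [0,0,0],"claw": -0.2},{"offset": [-0.16,0.93,0],"angular": [0,0,0],"claw": -0.2},{"offset": [-0.16,0.93,0],"angular": [0,0,0],"claw": -0.2},{"offset": [-0.16,0.93,0],"angular": [0,0,0],"claw": -0.2},{"offset": [-0.16,0.93,0],"angular": [0,0,0],"claw": -0.2},{"offset": [-0.16,0.93,0],"angular": [0,0,0],"claw": -0.2},{"offset": [-0.16,0.93,0],"angular": [0,0,0],"claw": -0.2},{"offset": [-0.16,0.93,0],"angular": [0,0,0],"claw": -0.2},{"offset": [-0.16,0.93,0],"angular": [0,0,0],"claw": -0.2},{"offset": [0,0,0],"angular": [0,0,0],"claw": -0.2},{"offset": [0,0,0],"angular": [0,0,0],"claw": -0.2}]'

```text
time_s: 23.17
eef_pos: [534.0, 137.2, 93.0]
tcp_rot: [-0.001, 0.636, 0.772, -0.001]
force: [0.4, -0.1, -0.2]
finger_gap: 0.401
finger_force: 0.0
```

```bash
python3 - <<'E'
from h import *
st(); w=get_image('wrist')
for r in rings(w): print(r)
find(w,'ring0',4); t=get_image('top'); find(t,'ring0',4)
for r in rings(t): print(r)
E
```

```text
t23.2 [534.  137.2  93. ] yaw_y 101.1 z [-0.002 -0.    -1.   ] gap 35.3 F [ 0.4 -0.1 -0.2] 0.0
(151.6, 209.4, [452.4, 96.5], np.float64(23.0), np.float64(25.0))
(250.7, 185.6, [536.4, 136.0], np.float64(22.6), np.float64(23.7))
(161.5, 151.2, [455.5, 151.6], np.float64(22.3), np.float64(23.5))
ring0 [248.6, 182.8] [534.0, 138.2] 0.7
ring0 [153.2, 206.5] [453.5, 99.6] 0.51
ring0 [165.1, 153.3] [458.7, 150.4] 0.49
ring0 [157.8, 215.5] [536.4, 137.4] 0.58
(170.9, 247.0, [453.4, 98.4], np.float64(21.1), np.float64(21.8))
(158.0, 215.5, [536.5, 136.8], np.float64(18.7), np.float64(20.3))
```

Request:
arm_command --motion '[{"offset": [0.1,-0.05,-0.9],"angular": [0,0,0],"claw": -0.2},{"offset": [0,0,-1],"angular": [0,0,0],"claw": -0.2},{"offset": [0,0,-1],"angular": [0,0,0],"claw": -0.2},{"offset": [0,0,-0.9],"angular": [0,0,0],"claw": -0.2},{"offset": [0,0,-0.6],"angular": [0,0,0],"claw": -0.2},{"offset": [0,0,-0.3],"angular": [0,0,0],"claw": -0.2},{"offset": [0,0,-0.15],"angular": [0,0,0],"claw": -0.2},{"offset": [0,0,0],"angular": [0,0,0],"claw": -0.2},{"offset": [0,0,0],"angular": [0,0,0],"claw": -0.2}]'

```text
time_s: 24.12
eef_pos: [537.8, 135.1, -26.5]
tcp_rot: [0.0, 0.637, 0.771, 0.0]
force: [0.1, -0.3, -0.9]
finger_gap: 0.402
finger_force: 0.0
```

Request:
arm_command --motion '[{"offset": [0,0,0],"angular": [0,0,0],"claw": -0.4},{"offset": [0,0,0],"angular": [0,0,0],"claw": -0.6},{"offset": [0,0,0],"angular": [0,0,0],"claw": -1},{"offset": [0,0,0],"angular": [0,0,0],"claw": -1},{"offset": [0,0,0],"angular": [0,0,0],"claw": -1},{"offset": [0,0,0],"angular": [0,0,0],"claw": -1}]'

```text
time_s: 24.62
eef_pos: [538.2, 135.4, -25.9]
tcp_rot: [0.001, 0.636, 0.771, 0.001]
force: [-0.4, 0.1, 6.1]
finger_gap: 0.005
finger_force: 3.5
```

Request:
arm_command --motion '[{"offset": [0,0,0.5],"angular": [0,0,0],"claw": -1},{"offset": [0,0,0.5],"angular": [0,0,0],"claw": -0.2},{"offset": [0,0,0],"angular": [0,0,0],"claw": -0.2},{"offset": [0,0,0],"angular": [0,0,0],"claw": -0.2},{"offset": [0,0,0],"angular": [0,0,0],"claw": -0.2},{"offset": [0,0,0],"angular": [0,0,0],"claw": -0.2}]'

```text
time_s: 25.12
eef_pos: [536.9, 135.3, -2.8]
tcp_rot: [-0.0, 0.636, 0.771, -0.0]
force: [-0.1, -0.3, 0.0]
finger_gap: 0.36
finger_force: 0.0
```

```bash
python3 - <<'E'
from h import *
st(); w=get_image('wrist')
for r in rings(w): print(r)
find(w,'ring0',4)
E
```

```text
t25.1 [536.9 135.3  -2.8] yaw_y 100.9 z [-0.001 -0.    -1.   ] gap 31.7 F [-0.1 -0.3  0. ] 0.0
(102.5, 259.2, [452.6, 99.2], np.float64(17.1), np.float64(23.2))
(249.2, 228.8, [537.4, 136.6], np.float64(22.3), np.float64(22.8))
(112.2, 179.5, [455.6, 151.8], np.float64(22.2), np.float64(24.1))
(454.4, 12.9, [613.0, 267.7], np.float64(16.0), np.float64(19.7))
ring0 [114.2, 177.3] [456.7, 153.4] 0.67
ring0 [242.6, 230.1] [533.6, 135.1] 0.65
ring0 [101.3, 256.3] [451.7, 101.2] 0.58
```

Request:
arm_command --motion '[{"offset": [0.02,0.04,-0.5],"angular": [0,0,0],"claw": -0.2},{"offset": [0,0,-0.4],"angular": [0,0,0],"claw": -0.2},{"offset": [0,0,-0.16],"angular": [0,0,0],"claw": -0.2},{"offset": [0,0,0],"angular": [0,0,0],"claw": -0.2},{"offset": [0,0,0],"angular": [0,0,0],"claw": -0.2}]'

```text
time_s: 25.63
eef_pos: [537.6, 136.3, -28.9]
tcp_rot: [-0.0, 0.636, 0.771, -0.0]
force: [-0.0, 0.4, 0.2]
finger_gap: 0.399
finger_force: 0.0
```

Request:
arm_command --motion '[{"offset": [0,0,0],"angular": [0,0,0],"claw": -0.4},{"offset": [0,0,0],"angular": [0,0,0],"claw": -0.6},{"offset": [0,0,0],"angular": [0,0,0],"claw": -1},{"offset": [0,0,0],"angular": [0,0,0],"claw": -1},{"offset": [0,0,0],"angular": [0,0,0],"claw": -1},{"offset": [0,0,0],"angular": [0,0,0],"claw": -1}]'

```text
time_s: 26.13
eef_pos: [537.9, 136.4, -28.4]
tcp_rot: [0.0, 0.636, 0.771, 0.0]
force: [0.0, -0.0, 3.0]
finger_gap: 0.221
finger_force: 20.0
```

Request:
arm_command --motion '[{"offset": [0,0,0.4],"angular": [0,0,0],"claw": -1},{"offset": [0,0,0.8],"angular": [0,0,0],"claw": -1},{"offset": [0,0,0.9],"angular": [0,0,0],"claw": -1},{"offset": [0,0,0.9],"angular": [0,0,0],"claw": -1},{"offset": [0.13,-0.8,0.9],"angular": [0,0,0],"claw": -1},{"offset": [0.15,-0.9,0.7],"angular": [0,0,0],"claw": -1},{"offset": [0.15,-0.9,0],"angular": [0,0,0],"claw": -1},{"offset": [0.15,-0.9,0],"angular": [0,0,0],"claw": -1},{"offset": [0.15,-0.9,0],"angular": [0,0,0],"claw": -1},{"offset": [0.15,-0.9,0],"angular": [0,0,0],"claw": -1},{"offset": [0.15,-0.9,0],"angular": [0,0,0],"claw": -1},{"offset": [0.15,-0.9,0],"angular": [0,0,0],"claw": -1},{"offset": [0.15,-0.9,0],"angular": [0,0,0],"claw": -1},{"offset": [0.15,-0.9,0],"angular": [0,0,0],"claw": -1},{"offset": [0.15,-0.9,0],"angular": [0,0,0],"claw": -1},{"offset": [0.12,-0.8,0],"angular": [0,0,0],"claw": -1},{"offset": [0,-0.1,0],"angular": [0,0,0],"claw": -1},{"offset": [0,0,0],"angular": [0,0,0],"claw": -1},{"offset": [0,0,0],"angular": [0,0,0],"claw": -1}]'

```text
time_s: 27.72
eef_pos: [581.2, -130.4, 86.5]
tcp_rot: [-0.0, 0.636, 0.771, 0.0]
force: [-0.9, 0.3, 0.1]
finger_gap: 0.215
finger_force: 19.9
```

```bash
cat >> h.py <<'E'
def held(w):
    "held ring centre (tip height) from its network box"
    x=pose()[1]
    for r in search_frame('ring0',w)[:4]: e=r['extent']; print('box',np.round(e,1),'at tip',at_z(w,e[:2],x[2]+31.5).round(1)[:2],'at17',at_z(w,e[:2],17).round(1)[:2],round(r['confidence'],2))
E
python3 - <<'E'
from h import *
st(); held(get_image('wrist'))
E
```

```text
t27.7 [ 581.2 -130.4   86.5] yaw_y 101.0 z [-0.  0. -1.] gap 18.9 F [-0.9  0.3  0.1] 19.9
box [256.9 151.4  28.1  28.9] at tip [575.4 -78.2] at17 [581.8 -96.9] 0.71
box [247.6 250.3  42.4  41.4] at tip [ 580.9 -130. ] at17 [ 591.2 -184.6] 0.62
```

Request:
arm_command --motion '[{"offset": [0.03,-0.02,-0.8],"angular": [0,0,0],"claw": -1},{"offset": [0,0,-0.9],"angular": [0,0,0],"claw": -1},{"offset": [0,0,-0.9],"angular": [0,0,0],"claw": -1},{"offset": [0,0,-0.6],"angular": [0,0,0],"claw": -1},{"offset": [0,0,-0.3],"angular": [0,0,0],"claw": -1},{"offset": [0,0,-0.2],"angular": [0,0,0],"claw": -1},{"offset": [0,0,-0.14],"angular": [0,0,0],"claw": -1},{"offset": [0,0,0],"angular": [0,0,0],"claw": -1},{"offset": [0,0,0],"angular": [0,0,0],"claw": -1}]'

```text
time_s: 28.57
eef_pos: [582.6, -131.7, -9.0]
tcp_rot: [0.001, 0.636, 0.771, 0.0]
force: [-0.2, -0.5, 0.1]
finger_gap: 0.22
finger_force: 19.9
```

Request:
arm_command --motion '[{"offset": [0,0,0],"angular": [0,0,0],"claw": -0.45},{"offset": [0,0,0],"angular": [0,0,0],"claw": -0.35},{"offset": [0,0,0],"angular": [0,0,0],"claw": -0.3},{"offset": [0,0,0],"angular": [0,0,0],"claw": -0.3},{"offset": [0,0,0],"angular": [0,0,0],"claw": -0.3},{"offset": [0,0,0.4],"angular": [0,0,0],"claw": -0.3},{"offset": [0,0,0.8],"angular": [0,0,0],"claw": -0.3},{"offset": [0,0,1],"angular": [0,0,0],"claw": -0.3},{"offset": [0,0,1],"angular": [0,0,0],"claw": -0.3},{"offset": [0,0,1],"angular": [0,0,0],"claw": -0.3},{"offset": [0,0,0],"angular": [0,0,0],"claw": -0.3},{"offset": [0,0,0],"angular": [0,0,0],"claw": -0.3}]'

```text
time_s: 29.57
eef_pos: [582.7, -131.8, 97.0]
tcp_rot: [0.002, 0.636, 0.771, 0.0]
force: [-0.4, 0.2, -0.3]
finger_gap: 0.351
finger_force: 0.0
```

```bash
python3 - <<'E'
from h import *
st(); w=get_image('wrist');held(w);find(w,'ring0',13);save(w,'wa')
E
```

```text
t29.6 [ 582.7 -131.8   97. ] yaw_y 101.0 z [ 0.003 -0.001 -1.   ] gap 30.9 F [-0.4  0.2 -0.3] 0.0
box [221.3 362.9  44.8  24.9] at tip [ 581.4 -210.2] at17 [ 592.1 -328.3] 0.71
box [248.2 185.6  23.2  23.1] at tip [576.1 -97.2] at17 [ 582.8 -130.8] 0.47
box [253.7 146.2  22.2  29.5] at tip [575.  -77.7] at17 [580.8 -96.7] 0.46
ring0 [247.2, 262.0] [596.5, -206.3] 0.74
ring0 [247.0, 185.2] [582.0, -131.9] 0.63
ring0 [250.6, 146.1] [578.5, -97.8] 0.47
```

Request:
arm_command --motion '[{"offset": [-0.42,0.94,0],"angular": [0,0,0],"claw": -0.2},{"offset": [-0.42,0.94,0],"angular": [0,0,0],"claw": -0.2},{"offset": [-0.42,0.94,0],"angular": [0,0,0],"claw": -0.2},{"offset": [-0.42,0.94,0],"angular": [0,0,0],"claw": -0.2},{"offset": [-0.42,0.94,0],"angular": [0,0,0],"claw": -0.2},{"offset": [-0.42,0.94,0],"angular": [0,0,0],"claw": -0.2},{"offset": [-0.42,0.94,0],"angular": [0,0,0],"claw": -0.2},{"offset": [-0.42,0.94,0],"angular": [0,0,0],"claw": -0.2},{"offset": [-0.42,0.94,0],"angular": [0,0,0],"claw": -0.2},{"offset": [-0.42,0.94,0],"angular": [0,0,0],"claw": -0.2},{"offset": [-0.42,0.94,0],"angular": [0,0,0],"claw": -0.2},{"offset": [-0.42,0.94,-1],"angular": [0,0,0],"claw": -0.2},{"offset": [0,0,-1],"angular": [0,0,0],"claw": -0.2},{"offset": [0,0,0],"angular": [0,0,0],"claw": -0.2},{"offset": [0,0,0],"angular": [0,0,0],"claw": -0.2}]'

```text
time_s: 30.97
eef_pos: [455.5, 150.3, 44.5]
tcp_rot: [-0.001, 0.636, 0.771, -0.001]
force: [-0.4, 0.1, 0.9]
finger_gap: 0.399
finger_force: 0.0
```

```bash
python3 - <<'E'
from h import *
st(); w=get_image('wrist')
for r in rings(w): print(r)
find(w,'ring0',4)
E
```

```text
t31.0 [455.5 150.3  44.5] yaw_y 101.0 z [-0.004 -0.    -1.   ] gap 35.1 F [-0.4  0.1  0.9] 0.0
(231.3, 264.8, [452.3, 96.6], np.float64(22.6), np.float64(24.0))
(248.1, 201.7, [455.3, 151.2], np.float64(22.8), np.float64(23.4))
ring0 [230.5, 261.1] [451.1, 99.8] 0.75
ring0 [247.7, 201.1] [454.9, 151.6] 0.56
```

Request:
arm_command --motion '[{"offset": [0,0.03,-0.9],"angular": [0,0,0],"claw": -0.2},{"offset": [0,0,-0.9],"angular": [0,0,0],"claw": -0.2},{"offset": [0,0,-0.6],"angular": [0,0,0],"claw": -0.2},{"offset": [0,0,-0.35],"angular": [0,0,0],"claw": -0.2},{"offset": [0,0,-0.2],"angular": [0,0,0],"claw": -0.2},{"offset": [0,0,0],"angular": [0,0,0],"claw": -0.2},{"offset": [0,0,0],"angular": [0,0,0],"claw": -0.2}]'

```text
time_s: 31.65
eef_pos: [456.9, 151.0, -27.7]
tcp_rot: [0.0, 0.637, 0.771, 0.0]
force: [0.0, -0.3, 0.6]
finger_gap: 0.401
finger_force: 0.0
```

Request:
arm_command --motion '[{"offset": [0,0,-0.05],"angular": [0,0,0],"claw": -0.4},{"offset": [0,0,0],"angular": [0,0,0],"claw": -0.6},{"offset": [0,0,0],"angular": [0,0,0],"claw": -1},{"offset": [0,0,0],"angular": [0,0,0],"claw": -1},{"offset": [0,0,0],"angular": [0,0,0],"claw": -1},{"offset": [0,0,0],"angular": [0,0,0],"claw": -1}]'

```text
time_s: 32.15
eef_pos: [456.5, 151.1, -29.3]
tcp_rot: [0.0, 0.636, 0.771, 0.0]
force: [-0.6, 0.3, 5.3]
finger_gap: 0.225
finger_force: 20.0
```

Request:
arm_command --motion '[{"offset": [0,0,0.4],"angular": [0,0,0],"claw": -1},{"offset": [0,0,0.8],"angular": [0,0,0],"claw": -1},{"offset": [0,0,0.9],"angular": [0,0,0],"claw": -1},{"offset": [0,0,0.9],"angular": [0,0,0],"claw": -1},{"offset": [0.38,-0.93,0.9],"angular": [0,0,0],"claw": -1},{"offset": [0.38,-0.93,0.7],"angular": [0,0,0],"claw": -1},{"offset": [0.38,-0.93,0],"angular": [0,0,0],"claw": -1},{"offset": [0.38,-0.93,0],"angular": [0,0,0],"claw": -1},{"offset": [0.38,-0.93,0],"angular": [0,0,0],"claw": -1},{"offset": [0.38,-0.93,0],"angular": [0,0,0],"claw": -1},{"offset": [0.38,-0.93,0],"angular": [0,0,0],"claw": -1},{"offset": [0.38,-0.93,0],"angular": [0,0,0],"claw": -1},{"offset": [0.38,-0.93,0],"angular": [0,0,0],"claw": -1},{"offset": [0.38,-0.93,0],"angular": [0,0,0],"claw": -1},{"offset": [0.38,-0.93,0],"angular": [0,0,0],"claw": -1},{"offset": [0.38,-0.93,0],"angular": [0,0,0],"claw": -1},{"offset": [0.38,-0.93,0],"angular": [0,0,0],"claw": -1},{"offset": [0.38,-0.93,0],"angular": [0,0,0],"claw": -1},{"offset": [0,0,0],"angular": [0,0,0],"claw": -1},{"offset": [0,0,0],"angular": [0,0,0],"claw": -1}]'

```text
time_s: 33.82
eef_pos: [589.0, -175.1, 84.7]
tcp_rot: [-0.0, 0.637, 0.771, -0.0]
force: [-0.6, 0.9, -0.7]
finger_gap: 0.222
finger_force: 20.0
```

```bash
python3 - <<'E'
from h import *
st(); held(get_image('wrist'))
E
```

```text
t33.8 [ 589.  -175.1   84.7] yaw_y 100.9 z [-0.001  0.001 -1.   ] gap 19.5 F [-0.6  0.9 -0.7] 20.0
box [250.1 137.4  30.6  23.8] at tip [ 579. -117.] at17 [ 582.3 -131.4] 0.77
box [247.2 251.4  36.2  42.4] at tip [ 588.7 -175.2] at17 [ 598.6 -229.4] 0.66
box [256.9  92.   32.6  30.4] at tip [578.1 -96.8] at17 [580.8 -97.5] 0.59
```

Request:
arm_command --motion '[{"offset": [0.02,0.04,-0.8],"angular": [0,0,0],"claw": -1},{"offset": [0,0,-0.9],"angular": [0,0,0],"claw": -1},{"offset": [0,0,-0.9],"angular": [0,0,0],"claw": -1},{"offset": [0,0,-0.6],"angular": [0,0,0],"claw": -1},{"offset": [0,0,-0.3],"angular": [0,0,0],"claw": -1},{"offset": [0,0,-0.2],"angular": [0,0,0],"claw": -1},{"offset": [0,0,-0.1],"angular": [0,0,0],"claw": -1},{"offset": [0,0,0],"angular": [0,0,0],"claw": -1},{"offset": [0,0,0],"angular": [0,0,0],"claw": -1}]'

```text
time_s: 34.67
eef_pos: [590.2, -173.4, -8.8]
tcp_rot: [0.001, 0.636, 0.771, 0.0]
force: [-0.3, 1.2, -0.3]
finger_gap: 0.224
finger_force: 20.0
```

Request:
arm_command --motion '[{"offset": [0,0,0],"angular": [0,0,0],"claw": -0.45},{"offset": [0,0,0],"angular": [0,0,0],"claw": -0.35},{"offset": [0,0,0],"angular": [0,0,0],"claw": -0.3},{"offset": [0,0,0],"angular": [0,0,0],"claw": -0.3},{"offset": [0,0,0],"angular": [0,0,0],"claw": -0.3},{"offset": [0,0,0.4],"angular": [0,0,0],"claw": -0.3},{"offset": [0,0,0.8],"angular": [0,0,0],"claw": -0.3},{"offset": [0,0,1],"angular": [0,0,0],"claw": -0.3},{"offset": [0,0,1],"angular": [0,0,0],"claw": -0.3},{"offset": [0,0,1],"angular": [0,0,0],"claw": -0.3},{"offset": [0,0,0],"angular": [0,0,0],"claw": -0.3},{"offset": [0,0,0],"angular": [0,0,0],"claw": -0.3}]'

```text
time_s: 35.67
eef_pos: [590.2, -173.6, 97.0]
tcp_rot: [0.002, 0.636, 0.771, 0.0]
force: [-0.5, -0.6, -0.9]
finger_gap: 0.353
finger_force: 0.0
```

```bash
python3 - <<'E'
from h import *
st(); w=get_image('wrist');held(w);find(w,'ring0',13);save(w,'wb')
E
```

```text
t35.7 [ 590.2 -173.6   97. ] yaw_y 101.0 z [ 0.003 -0.001 -1.   ] gap 31.1 F [-0.5 -0.6 -0.9] 0.0
box [247.9 137.1  32.5  26.5] at tip [ 579.  -115.8] at17 [ 582.3 -132.1] 0.75
box [247.8 187.1  28.3  31.6] at tip [ 583.5 -139.8] at17 [ 590.2 -174. ] 0.49
box [258.9 103.4   5.8   4.6] at tip [ 581. -100.] at17 [ 585.8 -104.4] 0.47
ring0 [243.2, 139.2] [578.9, -135.1] 0.76
ring0 [249.5, 185.8] [591.7, -173.8] 0.62
ring0 [251.4, 91.4] [578.3, -96.7] 0.44
```

Request:
arm_command --motion '[{"offset": [-0.46,0.9,0],"angular": [0,0,0],"claw": -0.2},{"offset": [-0.46,0.9,0],"angular": [0,0,0],"claw": -0.2},{"offset": [-0.46,0.9,0],"angular": [0,0,0],"claw": -0.2},{"offset": [-0.46,0.9,0],"angular": [0,0,0],"claw": -0.2},{"offset": [-0.46,0.9,0],"angular": [0,0,0],"claw": -0.2},{"offset": [-0.46,0.9,0],"angular": [0,0,0],"claw": -0.2},{"offset": [-0.46,0.9,0],"angular": [0,0,0],"claw": -0.2},{"offset": [-0.46,0.9,0],"angular": [0,0,0],"claw": -0.2},{"offset": [-0.46,0.9,0],"angular": [0,0,0],"claw": -0.2},{"offset": [-0.46,0.9,0],"angular": [0,0,0],"claw": -0.2},{"offset": [-0.46,0.9,0],"angular": [0,0,0],"claw": -0.2},{"offset": [-0.46,0.9,-1],"angular": [0,0,0],"claw": -0.2},{"offset": [0,0,-1],"angular": [0,0,0],"claw": -0.2},{"offset": [0,0,0],"angular": [0,0,0],"claw": -0.2},{"offset": [0,0,0],"angular": [0,0,0],"claw": -0.2}]'

```text
time_s: 37.07
eef_pos: [451.1, 96.6, 44.6]
tcp_rot: [-0.001, 0.636, 0.771, -0.001]
force: [0.5, -0.9, 0.8]
finger_gap: 0.399
finger_force: 0.0
```

```bash
python3 - <<'E'
from h import *
st(); w=get_image('wrist')
for r in rings(w): print(r)
find(w,'ring0',4)
E
```

```text
t37.1 [451.1  96.6  44.6] yaw_y 101.0 z [-0.003  0.    -1.   ] gap 35.1 F [ 0.5 -0.9  0.8] 0.0
(249.7, 203.5, [452.3, 96.4], np.float64(22.7), np.float64(23.2))
(482.1, 9.8, [568.5, 248.6], np.float64(15.8), np.float64(20.0))
ring0 [249.4, 201.0] [451.7, 98.2] 0.67
```

Request:
arm_command --motion '[{"offset": [0.02,0,-0.9],"angular": [0,0,0],"claw": -0.2},{"offset": [0,0,-0.9],"angular": [0,0,0],"claw": -0.2},{"offset": [0,0,-0.6],"angular": [0,0,0],"claw": -0.2},{"offset": [0,0,-0.35],"angular": [0,0,0],"claw": -0.2},{"offset": [0,0,-0.2],"angular": [0,0,0],"claw": -0.2},{"offset": [0,0,-0.05],"angular": [0,0,0],"claw": -0.2},{"offset": [0,0,0],"angular": [0,0,0],"claw": -0.2}]'

```text
time_s: 37.75
eef_pos: [452.8, 96.4, -29.2]
tcp_rot: [0.0, 0.637, 0.771, 0.0]
force: [-0.8, -0.1, -0.3]
finger_gap: 0.402
finger_force: 0.0
```

Request:
arm_command --motion '[{"offset": [0,0,0],"angular": [0,0,0],"claw": -0.4},{"offset": [0,0,0],"angular": [0,0,0],"claw": -0.6},{"offset": [0,0,0],"angular": [0,0,0],"claw": -1},{"offset": [0,0,0],"angular": [0,0,0],"claw": -1},{"offset": [0,0,0],"angular": [0,0,0],"claw": -1},{"offset": [0,0,0],"angular": [0,0,0],"claw": -1}]'

```text
time_s: 38.25
eef_pos: [452.6, 96.6, -29.2]
tcp_rot: [0.0, 0.636, 0.771, 0.0]
force: [-0.6, 1.0, 6.2]
finger_gap: 0.225
finger_force: 20.0
```

Request:
arm_command --motion '[{"offset": [0,0,0.4],"angular": [0,0,0],"claw": -1},{"offset": [0,0,0.8],"angular": [0,0,0],"claw": -1},{"offset": [0,0,0.9],"angular": [0,0,0],"claw": -1},{"offset": [0,0,0.9],"angular": [0,0,0],"claw": -1},{"offset": [0.43,-0.87,0.9],"angular": [0,0,0],"claw": -1},{"offset": [0.43,-0.87,0.7],"angular": [0,0,0],"claw": -1},{"offset": [0.43,-0.87,0],"angular": [0,0,0],"claw": -1},{"offset": [0.41,-0.87,0],"angular": [0,0,0],"claw": -1},{"offset": [0.41,-0.87,0],"angular": [0,0,0],"claw": -1},{"offset": [0.41,-0.87,0],"angular": [0,0,0],"claw": -1},{"offset": [0.41,-0.87,0],"angular": [0,0,0],"claw": -1},{"offset": [0.41,-0.87,0],"angular": [0,0,0],"claw": -1},{"offset": [0.41,-0.87,0],"angular": [0,0,0],"claw": -1},{"offset": [0.41,-0.87,0],"angular": [0,0,0],"claw": -1},{"offset": [0.41,-0.87,0],"angular": [0,0,0],"claw": -1},{"offset": [0.41,-0.87,0],"angular": [0,0,0],"claw": -1},{"offset": [0.41,-0.87,0],"angular": [0,0,0],"claw": -1},{"offset": [0.41,-0.87,0],"angular": [0,0,0],"claw": -1},{"offset": [0,0,0],"angular": [0,0,0],"claw": -1},{"offset": [0,0,0],"angular": [0,0,0],"claw": -1}]'

```text
time_s: 39.92
eef_pos: [597.1, -208.5, 84.7]
tcp_rot: [-0.0, 0.637, 0.771, -0.0]
force: [0.1, 0.9, 0.0]
finger_gap: 0.224
finger_force: 20.0
```

```bash
python3 - <<'E'
from h import *
st(); held(get_image('wrist'))
E
```

```text
t39.9 [ 597.1 -208.5   84.7] yaw_y 100.9 z [-0.001  0.001 -1.   ] gap 19.7 F [0.1 0.9 0. ] 20.0
box [249.2 249.6  38.5  43.2] at tip [ 597.5 -207.4] at17 [ 608.  -260.7] 0.86
box [247.2  92.2  37.6  28. ] at tip [ 581.9 -131.1] at17 [ 581.8 -132.4] 0.79
box [248.6 150.4  25.1  29.7] at tip [ 587.4 -156.5] at17 [ 591.  -175.1] 0.64
box [253.3  41.7  30.   35.6] at tip [ 580.6 -110.6] at17 [579.6 -97.9] 0.58
```

Request:
arm_command --motion '[{"offset": [-0.03,-0.04,-0.8],"angular": [0,0,0],"claw": -1},{"offset": [0,0,-0.9],"angular": [0,0,0],"claw": -1},{"offset": [0,0,-0.9],"angular": [0,0,0],"claw": -1},{"offset": [0,0,-0.6],"angular": [0,0,0],"claw": -1},{"offset": [0,0,-0.3],"angular": [0,0,0],"claw": -1},{"offset": [0,0,-0.2],"angular": [0,0,0],"claw": -1},{"offset": [0,0,-0.1],"angular": [0,0,0],"claw": -1},{"offset": [0,0,0],"angular": [0,0,0],"claw": -1},{"offset": [0,0,0],"angular": [0,0,0],"claw": -1}]'

```text
time_s: 40.77
eef_pos: [596.9, -209.0, -8.8]
tcp_rot: [0.001, 0.636, 0.771, 0.0]
force: [0.3, -0.2, -0.9]
finger_gap: 0.223
finger_force: 20.0
```

Request:
arm_command --motion '[{"offset": [0,0,0],"angular": [0,0,0],"claw": -0.45},{"offset": [0,0,0],"angular": [0,0,0],"claw": -0.35},{"offset": [0,0,0],"angular": [0,0,0],"claw": -0.3},{"offset": [0,0,0],"angular": [0,0,0],"claw": -0.3},{"offset": [0,0,0],"angular": [0,0,0],"claw": -0.3},{"offset": [0,0,0.4],"angular": [0,0,0],"claw": -0.3},{"offset": [0,0,0.8],"angular": [0,0,0],"claw": -0.3},{"offset": [0,0,1],"angular": [0,0,0],"claw": -0.3},{"offset": [0,0,1],"angular": [0,0,0],"claw": -0.3},{"offset": [0,0,1],"angular": [0,0,0],"claw": -0.3},{"offset": [0,0,1],"angular": [0,0,0],"claw": -0.3},{"offset": [0,0,1],"angular": [0,0,0],"claw": -0.3},{"offset": [0,0,0],"angular": [0,0,0],"claw": -0.3},{"offset": [0,0,0],"angular": [0,0,0],"claw": -0.3}]'

```text
time_s: 41.93
eef_pos: [596.9, -209.1, 147.0]
tcp_rot: [0.002, 0.636, 0.771, 0.0]
force: [0.1, 0.4, -0.9]
finger_gap: 0.353
finger_force: 0.0
```

```bash
python3 - <<'E'
from h import *
st(); w=get_image('wrist');held(w);save(w,'wc'); t=get_image('top'); find(t,'cover',0); find(t,'ring0',13)
x,y=proj(w,(586,-152.5,20)); print(x,y)
save({'frame':cv2.resize(w['frame'][0:260,180:320],None,fx=2.3,fy=2.3,interpolation=cv2.INTER_CUBIC)},'wd')
E
```

```text
t41.9 [ 596.9 -209.1  147. ] yaw_y 101.0 z [ 0.003 -0.002 -1.   ] gap 31.0 F [ 0.1  0.4 -0.9] 0.0
box [249.3 138.2  10.5  20.9] at tip [ 586.3 -151.6] at17 [ 591.9 -175.7] 0.64
box [247.5 177.6  15.4   5.9] at tip [ 589.1 -170.5] at17 [ 597.7 -215.2] 0.54
box [249.8  40.1   7.5   4.6] at tip [ 578.6 -110.6] at17 [575.8 -90.2] 0.47
cover [347.4, 244.0] [469.8, -371.5] 0.64
247.86146963524345 113.20078109193938
```

View pics/wd.png

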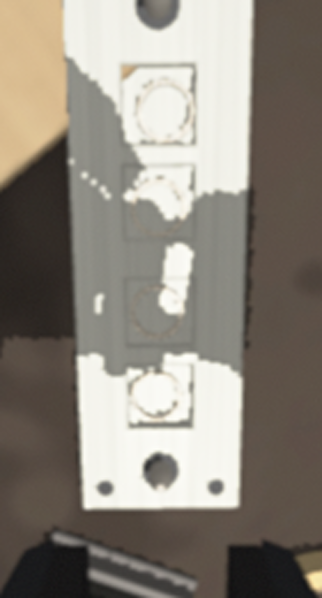

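The wrist view shows all four rings sitting in their pockets. Now back to the cover.

Request:
arm_command --motion '[{"offset": [-0.31,-0.37,0],"angular": [0,0,-0.99],"claw": 0.2},{"offset": [-0.31,-0.37,0],"angular": [0,0,-0.99],"claw": 0.2},{"offset": [-0.31,-0.37,0],"angular": [0,0,-0.99],"claw": 0.2},{"offset": [-0.31,-0.37,0],"angular": [0,0,-0.99],"claw": 0.2},{"offset": [-0.31,-0.37,0],"angular": [0,0,-0.99],"claw": 0.2},{"offset": [-0.31,-0.37,0],"angular": [0,0,-0.99],"claw": 0.2},{"offset": [-0.31,-0.37,0],"angular": [0,0,-0.99],"claw": 0.2},{"offset": [-0.31,-0.37,0],"angular": [0,0,-0.99],"claw": 0.2},{"offset": [-0.31,-0.37,0],"angular": [0,0,-0.99],"claw": 0.2},{"offset": [-0.31,-0.37,0],"angular": [0,0,-0.99],"claw": 0.2},{"offset": [-0.31,-0.37,0],"angular": [0,0,-0.99],"claw": 0.2},{"offset": [-0.31,-0.37,0],"angular": [0,0,-0.99],"claw": 0.2},{"offset": [-0.31,-0.37,0],"angular": [0,0,-0.99],"claw": 0.2},{"offset": [-0.31,-0.37,-0.4],"angular": [0,0,-0.99],"claw": 0.2},{"offset": [-0.31,-0.37,-0.8],"angular": [0,0,-0.99],"claw": 0.2},{"offset": [-0.31,-0.37,-0.8],"angular": [0,0,-0.99],"claw": 0.2},{"offset": [-0.31,-0.37,-0.8],"angular": [0,0,-0.99],"claw": 0.2},{"offset": [0,0,-0.4],"angular": [0,0,0],"claw": 0.2},{"offset": [0,0,0],"angular": [0,0,0],"claw": 0.2},{"offset": [0,0,0],"angular": [0,0,0],"claw": 0.2}]'

```text
time_s: 43.85
eef_pos: [465.1, -365.7, 65.3]
tcp_rot: [-0.0, 1.0, 0.001, -0.0]
force: [0.8, 0.5, -0.0]
finger_gap: 0.601
finger_force: 0.0
```

```bash
python3 - <<'E'
from h import *
st(); w=get_image('wrist');find(w,'cover',0); find(w,'rest',0); find(w,'reader',6)
E
```

```text
t43.9 [ 465.1 -365.7   65.3] yaw_y 0.1 z [-0.     0.001 -1.   ] gap 52.9 F [ 0.8  0.5 -0. ] 0.0
cover [249.3, 192.7] [465.8, -367.3] 0.75
reader [271.0, 30.0] [584.2, -381.6] 0.68
```

Right back over the cover, so I'll grip it at the same spot.

Request:
arm_command --motion '[{"offset": [0,0,-0.9],"angular": [0,0,0],"claw": 0.2},{"offset": [0,0,-0.9],"angular": [0,0,0],"claw": 0.2},{"offset": [0,0,-0.7],"angular": [0,0,0],"claw": 0.2},{"offset": [0,0,-0.5],"angular": [0,0,0],"claw": 0.2},{"offset": [0,0,-0.2],"angular": [0,0,0],"claw": 0.2},{"offset": [0,0,0],"angular": [0,0,0],"claw": 0.2},{"offset": [0,0,0],"angular": [0,0,0],"claw": 0.2}]' --grip_force 50

```text
time_s: 44.63
eef_pos: [465.2, -366.4, -13.8]
tcp_rot: [0.0, 1.0, 0.0, 0.0]
force: [1.3, 0.6, -0.4]
finger_gap: 0.601
finger_force: 0.0
```

Request:
arm_command --motion '[{"offset": [0,0,0],"angular": [0,0,0],"claw": -0.3},{"offset": [0,0,0],"angular": [0,0,0],"claw": -0.5},{"offset": [0,0,0],"angular": [0,0,0],"claw": -0.8},{"offset": [0,0,0],"angular": [0,0,0],"claw": -1},{"offset": [0,0,0],"angular": [0,0,0],"claw": -1},{"offset": [0,0,0],"angular": [0,0,0],"claw": -1},{"offset": [0,0,0],"angular": [0,0,0],"claw": -1},{"offset": [0,0,0],"angular": [0,0,0],"claw": -1}]'

```text
time_s: 45.3
eef_pos: [464.8, -366.1, -14.6]
tcp_rot: [0.0, 1.0, -0.0, 0.0]
force: [-0.1, -0.1, 1.4]
finger_gap: 0.133
finger_force: 50.0
```

Request:
arm_command --motion '[{"offset": [0,0,0.3],"angular": [0,0,0],"claw": -1},{"offset": [0,0,0.5],"angular": [0,0,0],"claw": -1},{"offset": [0,0,0.7],"angular": [0,0,0],"claw": -1},{"offset": [0,0,0.7],"angular": [0,0,0],"claw": -1},{"offset": [0,0,0.7],"angular": [0,0,0],"claw": -1},{"offset": [0,0,0.3],"angular": [0,0,0],"claw": -1},{"offset": [0.4,0.71,0],"angular": [0,0,0.15],"claw": -1},{"offset": [0.4,0.71,0],"angular": [0,0,0.15],"claw": -1},{"offset": [0.4,0.71,0],"angular": [0,0,0.15],"claw": -1},{"offset": [0.4,0.71,0],"angular": [0,0,0.15],"claw": -1},{"offset": [0.4,0.71,0],"angular": [0,0,0.15],"claw": -1},{"offset": [0.4,0.71,0],"angular": [0,0,0.15],"claw": -1},{"offset": [0.4,0.71,0],"angular": [0,0,0.15],"claw": -1},{"offset": [0.4,0.71,0],"angular": [0,0,0.15],"claw": -1},{"offset": [0.4,0.71,0],"angular": [0,0,0.15],"claw": -1},{"offset": [0.4,0.71,0],"angular": [0,0,0.15],"claw": -1},{"offset": [0.4,0.71,0],"angular": [0,0,0.15],"claw": -1},{"offset": [0.4,0.71,0],"angular": [0,0,0.15],"claw": -1},{"offset": [0,0,0],"angular": [0,0,0],"claw": -1},{"offset": [0,0,0],"angular": [0,0,0],"claw": -1}]'

```text
time_s: 46.97
eef_pos: [584.6, -152.3, 64.8]
tcp_rot: [-0.0, 0.996, 0.095, -0.001]
force: [0.3, 0.9, -3.6]
finger_gap: 0.132
finger_force: 50.0
```

```bash
python3 - <<'E'
from h import *
st(); print(pose()[2].round(4)); w=get_image('wrist');find(w,'cover',pose()[1][2]+15)
E
```

```text
t47.0 [ 584.6 -152.3   64.8] yaw_y 10.9 z [-0.001  0.    -1.   ] gap 11.6 F [ 0.3  0.9 -3.6] 50.0
[[ 9.821e-01  1.884e-01 -1.100e-03]
 [ 1.884e-01 -9.821e-01  3.000e-04]
 [-1.000e-03 -5.000e-04 -1.000e+00]]
cover [249.5, 238.0] [585.2, -153.7] 0.72
```

Request:
arm_command --motion '[{"offset": [0,0,-0.6],"angular": [0,0,0],"claw": -1},{"offset": [0,0,-0.5],"angular": [0,0,0],"claw": -1},{"offset": [0,0,-0.3],"angular": [0,0,0],"claw": -1},{"offset": [0,0,-0.2],"angular": [0,0,0],"claw": -1},{"offset": [0,0,-0.15],"angular": [0,0,0],"claw": -1},{"offset": [0,0,0],"angular": [0,0,0],"claw": -1}]'

```text
time_s: 47.57
eef_pos: [584.5, -153.3, 21.2]
tcp_rot: [-0.0, 0.996, 0.094, -0.0]
force: [0.3, 0.0, -3.3]
finger_gap: 0.138
finger_force: 50.0
```

Request:
arm_command --motion '[{"offset": [0,0,-0.12],"angular": [0,0,0],"claw": -1},{"offset": [0,0,-0.12],"angular": [0,0,0],"claw": -1},{"offset": [0,0,-0.12],"angular": [0,0,0],"claw": -1},{"offset": [0,0,0],"angular": [0,0,0],"claw": -1}]'

```text
time_s: 47.9
eef_pos: [584.6, -152.5, 12.2]
tcp_rot: [-0.0, 0.996, 0.094, -0.0]
force: [0.6, 4.4, -3.4]
finger_gap: 0.131
finger_force: 50.0
```

Request:
arm_command --motion '[{"offset": [0,0,-0.1],"angular": [0,0,0],"claw": -1},{"offset": [0,0,-0.08],"angular": [0,0,0],"claw": -1},{"offset": [0,0,-0.06],"angular": [0,0,0],"claw": -1},{"offset": [0,0,-0.06],"angular": [0,0,0],"claw": -1},{"offset": [0,0,0],"angular": [0,0,0],"claw": -1}]'

```text
time_s: 48.32
eef_pos: [584.7, -152.4, 5.4]
tcp_rot: [-0.0, 0.996, 0.094, 0.0]
force: [-1.6, 6.5, 2.1]
finger_gap: 0.129
finger_force: 50.0
```

Request:
arm_command --motion '[{"offset": [0,0,-0.04],"angular": [0,0,0],"claw": -1},{"offset": [0,0,0],"angular": [0,0,0],"claw": -1},{"offset": [0,0,0],"angular": [0,0,0],"claw": -0.5},{"offset": [0,0,0],"angular": [0,0,0],"claw": 0},{"offset": [0,0,0],"angular": [0,0,0],"claw": 0.2},{"offset": [0,0,0],"angular": [0,0,0],"claw": 0.2},{"offset": [0,0,0],"angular": [0,0,0],"claw": 0.2},{"offset": [0,0,0],"angular": [0,0,0],"claw": 0.2},{"offset": [0,0,0.3],"angular": [0,0,0],"claw": 0.2},{"offset": [0,0,0.8],"angular": [0,0,0],"claw": 0.2},{"offset": [0,0,1],"angular": [0,0,0],"claw": 0.2},{"offset": [0,0,1],"angular": [0,0,0],"claw": 0.2},{"offset": [0,0,1],"angular": [0,0,0],"claw": 0.2},{"offset": [0,0,1],"angular": [0,0,0],"claw": 0.2},{"offset": [0,0,1],"angular": [0,0,0],"claw": 0.2},{"offset": [0,0,0.6],"angular": [0,0,0],"claw": 0.2},{"offset": [0,0,0],"angular": [0,0,0],"claw": 0.2},{"offset": [0,0,0],"angular": [0,0,0],"claw": 0.2}]'

```text
time_s: 49.82
eef_pos: [584.7, -153.2, 171.9]
tcp_rot: [0.0, 0.996, 0.094, 0.0]
force: [-1.0, -0.3, 0.2]
finger_gap: 0.595
finger_force: 0.0
```

```bash
python3 - <<'E'
from h import *
st(); w=get_image('wrist');t=get_image('top');s=get_image('scene')
find(w,'cover',20);find(t,'cover',20);find(t,'ring0',4)
# compare with the start picture: cover region difference
for n,p in(('top',t),):
    a=cv2.imread(f'pics/{n}0.png')[175:225,218:315].astype(int); b=cv2.cvtColor(p['frame'],cv2.COLOR_RGB2BGR)[175:225,218:315].astype(int)
    d=abs(a-b).max(2); print('diff',d.mean(),(d>60).mean())
for n,p in(('t',t),('w',w),('s',s)):
    for k,z in(('reader',6),('reader_window',22),('rest',0),('label',75)): print(n,end=' ');find(p,k,z,2)
g=cv2.cvtColor(w['frame'],cv2.COLOR_RGB2GRAY)
R=Ro.from_euler('z',11,degrees=True).as_matrix()
for x,y,z in((30,110,30),(30,-110,30),(35,110,20),(35,-110,20)): print(proj(w,np.array([586,-152.5,0])+R@np.array([x,y,z])).round(1))
# white jig margins seen on the near and far side along 3 columns
for c in (170,200,280,310):
    col=g[60:190,c]; print(c,[(60+i,int(col[i])) for i in range(1,129) if col[i]>170 and col[i]>=col[i-1] and col[i]>=col[i+1]])
E
```

```text
t49.8 [ 584.7 -153.2  171.9] yaw_y 10.8 z [ 0.001 -0.001 -1.   ] gap 52.3 F [-1.  -0.3  0.2] 0.0
cover [249.5, 166.3] [586.8, -155.1] 0.69
cover [226.7, 167.0] [581.5, -131.3] 0.22
cover [325.6, 159.7] [693.2, -311.1] 0.61
cover [267.3, 199.9] [582.2, -156.2] 0.51
diff 69.58762886597938 0.5127835051546392
t reader [351.0, 202.8] [579.5, -381.0] 0.6
t reader_window [328.3, 195.2] [597.3, -317.5] 0.8
t rest [348.3, 206.0] [571.2, -375.2] 0.65
t label [328.0, 196.4] [589.0, -306.8] 0.42
label [241.6, 199.7] [577.0, -90.5] 0.17
w reader [439.0, 202.4] [582.4, -381.1] 0.59
w reader_window [400.8, 187.7] [594.6, -322.0] 0.66
w w label [192.3, 167.3] [589.5, -102.3] 0.63
s reader [316.2, 168.7] [577.5, -376.6] 0.76
s s rest [317.4, 168.5] [581.4, -387.9] 0.59
s label [182.5, 181.3] [719.6, 20.6] 0.81
label [317.2, 167.3] [514.1, -296.0] 0.55
[138.3 140.7]
[355.2 139.6]
[140.9 134.3]
[352.6 133.3]
170 [(136, 252)]
200 [(136, 252)]
280 [(134, 252), (136, 253)]
310 [(134, 252), (136, 254)]
```

The white jig strip shows evenly at rows 134–139 on both sides, so the cover is flush. Next is the reader.

Request:
arm_command --motion '[{"offset": [0,-0.74,-0.1],"angular": [0,0,0.95],"claw": 0.4},{"offset": [0,-0.74,-0.1],"angular": [0,0,0.95],"claw": 0.4},{"offset": [0,-0.74,-0.1],"angular": [0,0,0.95],"claw": 0.4},{"offset": [0,-0.74,-0.1],"angular": [0,0,0.95],"claw": 0.4},{"offset": [0,-0.74,-0.1],"angular": [0,0,0.95],"claw": 0.4},{"offset": [0,-0.74,-0.1],"angular": [0,0,0.95],"claw": 0.4},{"offset": [0,-0.74,-0.1],"angular": [0,0,0.95],"claw": 0.4},{"offset": [0,-0.74,-0.1],"angular": [0,0,0.95],"claw": 0.4},{"offset": [0,-0.74,-0.1],"angular": [0,0,0.95],"claw": 0.4},{"offset": [0,-0.74,-0.1],"angular": [0,0,0.95],"claw": 0.4},{"offset": [0,-0.74,-0.1],"angular": [0,0,0.95],"claw": 0.4},{"offset": [0,-0.74,-0.1],"angular": [0,0,0.95],"claw": 0.4},{"offset": [0,0,0],"angular": [0,0,0],"claw": 0.4},{"offset": [0,0,0],"angular": [0,0,0],"claw": 0.4}]'

```text
time_s: 51.88
eef_pos: [584.5, -375.5, 141.0]
tcp_rot: [-0.0, 0.772, 0.636, 0.0]
force: [0.6, 0.1, 0.4]
finger_gap: 0.697
finger_force: 0.0
```

```bash
python3 - <<'E'
from h import *
st(); w=get_image('wrist')
for k,z in(('reader',6),('reader_window',22),('rest',0)): find(w,k,z,2)
for r in search_frame('reader',w)[:2]+search_frame('rest',w)[:1]: print(np.round(r['extent'],1),r['confidence'])
f=w['frame'];hsv=cv2.cvtColor(f,cv2.COLOR_RGB2HSV)
m=((hsv[...,0]>5)&(hsv[...,0]<25)&(hsv[...,1]>200)&(hsv[...,2]>180)).astype(np.uint8)
n,l,s,c=cv2.connectedComponentsWithStats(m); 
for i in range(1,n):
    if s[i,4]>20: print('orange',s[i],c[i].round(1),at_z(w,c[i],35).round(1))
save(w,'we')
# coarse luminance map for text view
g=cv2.cvtColor(f,cv2.COLOR_RGB2GRAY); sm=cv2.resize(g[60:260,170:330],(40,25),interpolation=cv2.INTER_AREA)
for r in sm: print(''.join(' .:-=+*#%@'[int(v)*10//256] for v in r))
E
```

```text
t51.9 [ 584.5 -375.5  141. ] yaw_y 79.0 z [-0.     0.001 -1.   ] gap 61.3 F [0.6 0.1 0.4] 0.0
reader [247.1, 177.7] [582.3, -382.4] 0.75
reader_window [247.9, 120.4] [594.5, -324.3] 0.89
[247.  179.   49.4 119.4] 0.75
[246.2 167.1  83.8 163.7] 0.88
orange [243 157  13  14 145] [249.  163.2] [ 588.4 -361.2   35. ]
orange [291 253  21  31 213] [300.6 267. ] [ 619.6 -478.5   35. ]
:::-========-------==================--#
:::::-=====----------===============--*@
:::::::-===----------===============:=%@
::::::::-+++++++++++*+++*+***=======:=%@
:::::::::=+*********#**####*#+======--*@
:::::::::==*********++*****=*+=======--#
:::::::::=++:..............-*+==========
:::::::::=+=...:-=======:.:#*+=========+
:::::::::-=-..............:%#==========+
:::::::::=**..............:%#===========
:::::::::=#*:.............:%#=========++
:::::::::-##:.............-%#=========+=
::::::::::++:..:===++==-..-%*========+++
:::----:::==...:===++==-..-%*=======++++
==========*#-:.:-======-..=%*=======++++
==========+#-::.-=======::=%*======+==++
==========+#=:::+*****#*::+%*=+===+==++=
==========+#=::.+####%%*::+%*++=++======
==========+#=::.+####%%*::+%+==++++=====
===========#+::.+######*::+%+==+=+======
==========-++::.+######+::=+============
===========**:::+######*--=++===========
....:======*+=+===++++==+==++=====-.....
....:======*+++++***********+=-===-.....
.....========================-=+==-.....
```

The rest and reader sit centred in the wrist view (column 247), parallel to the tool, with the reader origin at about (582, -382). I'll grip it there.

Request:
arm_command --motion '[{"offset": [-0.08,-0.27,-0.8],"angular": [0,0,0],"claw": 0.4},{"offset": [0,0,-1],"angular": [0,0,0],"claw": 0.4},{"offset": [0,0,-1],"angular": [0,0,0],"claw": 0.4},{"offset": [0,0,-1],"angular": [0,0,0],"claw": 0.4},{"offset": [0,0,-1],"angular": [0,0,0],"claw": 0.4},{"offset": [0,0,-0.8],"angular": [0,0,0],"claw": 0.4},{"offset": [0,0,-0.5],"angular": [0,0,0],"claw": 0.4},{"offset": [0,0,-0.22],"angular": [0,0,0],"claw": 0.4},{"offset": [0,0,0],"angular": [0,0,0],"claw": 0.4},{"offset": [0,0,0],"angular": [0,0,0],"claw": 0.4}]' --grip_force 30

```text
time_s: 53.02
eef_pos: [583.3, -382.2, -15.3]
tcp_rot: [0.001, 0.771, 0.637, 0.0]
force: [-1.0, -0.3, -0.1]
finger_gap: 0.699
finger_force: 0.0
```

Request:
arm_command --motion '[{"offset": [0,0,0],"angular": [0,0,0],"claw": 0.1},{"offset": [0,0,0],"angular": [0,0,0],"claw": -0.1},{"offset": [0,0,0],"angular": [0,0,0],"claw": -0.3},{"offset": [0,0,0],"angular": [0,0,0],"claw": -1},{"offset": [0,0,0],"angular": [0,0,0],"claw": -1},{"offset": [0,0,0],"angular": [0,0,0],"claw": -1},{"offset": [0,0,0],"angular": [0,0,0],"claw": -1}]'

```text
time_s: 53.6
eef_pos: [583.0, -382.1, -16.0]
tcp_rot: [0.0, 0.771, 0.637, 0.0]
force: [0.8, -0.1, 2.7]
finger_gap: 0.357
finger_force: 30.0
```

Request:
arm_command --motion '[{"offset": [0,0,0.2],"angular": [0,0,0],"claw": -1},{"offset": [0,0,0.5],"angular": [0,0,0],"claw": -1},{"offset": [0,0,0.9],"angular": [0,0,0],"claw": -1},{"offset": [0,0,1],"angular": [0,0,0],"claw": -1},{"offset": [0,0,1],"angular": [0,0,0],"claw": -1},{"offset": [0,0,1],"angular": [0,0,0],"claw": -1},{"offset": [0,0,1],"angular": [0,0,0],"claw": -1},{"offset": [0,0,0],"angular": [0,0,0],"claw": -1},{"offset": [0,0,0],"angular": [0,0,0],"claw": -1}]' --grip_force 50

```text
time_s: 54.35
eef_pos: [583.0, -382.1, 125.0]
tcp_rot: [0.001, 0.771, 0.637, 0.0]
force: [-0.4, 0.2, -2.7]
finger_gap: 0.357
finger_force: 50.0
```

```bash
cat > aim.py <<'E'
from h import *
t=get_image('top');s=get_image('scene')
L=[]
for _ in range(3):
    a=place_of('label',t);b=place_of('label',s)
    a=[r for r in a if np.linalg.norm(np.array(r['position'])-[195,149])<15];b=[r for r in b if np.linalg.norm(np.array(r['position'])-[183,184])<15]
    if a and b: L.append(tri([(t,a[0]['position']),(s,b[0]['position'])])); print(a[0]['position'],b[0]['position'],L[-1].round(1))
    t=get_image('top');s=get_image('scene')
E
python3 - <<'E'
from aim import *
st(); w=get_image('wrist')
for k in('reader','reader_window'): find(w,k,pose()[1][2]+22,2)
# top-view label corners: bright quad
for p,(u,v) in((t,(195,149)),(s,(183,184))):
    g=cv2.cvtColor(p['frame'],cv2.COLOR_RGB2GRAY); r=28
    m=(g[v-r:v+r,u-r:u+r]>150).astype(np.uint8); m=cv2.morphologyEx(m,cv2.MORPH_CLOSE,np.ones((7,7)))
    c=max(cv2.findContours(m,cv2.RETR_EXTERNAL,cv2.CHAIN_APPROX_NONE)[0],key=cv2.contourArea)
    print(cv2.contourArea(c),(cv2.boxPoints(cv2.minAreaRect(c))+[u-r,v-r]).round(1).tolist(), (cv2.approxPolyDP(c,4,True)[:,0]+[u-r,v-r]).tolist())
E
```

```text
[195.7, 145.3] [183.8, 182.9] [711.   26.5  77.8]
[193.8, 145.4] [185.2, 180.6] [706.2  27.3  88.7]
[194.1, 145.4] [180.1, 181.3] [712.   32.3  84.2]
t55.0 [ 582.7 -381.9  123.5] yaw_y 79.2 z [-0.  0. -1.] gap 31.3 F [ 0.5  0.7 -1.5] 50.0
reader [249.5, 241.2] [584.0, -381.2] 0.91
reader [245.9, 136.8] [592.9, -324.9] 0.31
reader_window [245.8, 134.1] [593.1, -323.6] 0.7
282.5 [[167.0, 121.0], [209.0, 121.0], [209.0, 149.0], [167.0, 149.0]] [[167, 121], [167, 149], [176, 134], [209, 141], [181, 134], [183, 121]]
526.0 [[165.4, 175.6], [190.7, 168.7], [196.6, 190.6], [171.4, 197.4]] [[190, 169], [167, 176], [172, 197], [195, 190]]
```

```bash
python3 - <<'E'
from h import *
from scipy.optimize import least_squares
t=get_image('top');s=get_image('scene')
sc=np.array([(166.5,175.8),(190.4,168.9),(195.8,190.3),(171.8,197)])
tp=np.array([(181,40),(265,64),(260,96),(187,78)])/2.9+120
def model(q):
    x,y,yaw,w,h=q; R=Ro.from_euler('ZY',[yaw,25],degrees=True).as_matrix()
    return np.array([x,y,75])+np.array([(0,w/2,h/2),(0,-w/2,h/2),(0,-w/2,-h/2),(0,w/2,-h/2)])@R.T
def res(q):
    P=model(q); return np.r_[np.ravel([proj(s,X) for X in P]-sc),np.ravel([proj(t,X) for X in P]-tp)]
f=least_squares(res,[712,28,-17,60,46],loss='soft_l1'); print(f.x.round(1),f.fun.round(1))
for c,z in((sc.mean(0),75),((183.5,182),75)): print(at_z(s,c,z).round(1))
print(at_z(t,(194.5,145.4),75).round(1),at_z(t,(194.8,149.3),75).round(1), at_z(t,tp.mean(0),75).round(1))
x,y,yaw=f.x[:3]
Rl=Ro.from_euler('ZY',[yaw,25],degrees=True).as_matrix()
# reader in tool at grip
Rr=Ro.from_euler('z',79,degrees=True).as_matrix(); Rt0=Ro.from_euler('z',79,degrees=True).as_matrix()@np.diag([1,-1,-1])
off=Rr.T@(np.array([583.0,-382.1,-16.0])-np.array([582.6,-382.2,6])); print('tcp in reader',off.round(1))
org=np.array([x,y,75])-Rl@np.array([100+59.5,0,16]); tcp=org+Rl@off
print('reader origin',org.round(1),'tcp target',tcp.round(1),'x',Rl[:,0].round(3))
print('dpos from (583,-382,124):',((tcp-[582.9,-382,124])/25).round(2),'turn z',(yaw-79)/6,'then tilt rotvec/6deg about',(Rl[:,1]*25/6).round(2))
E
```

```text
[716.5  27.  -14.9  69.8  57.3] [-0.4  0.1  0.5  0.1  0.  -1.  -0.4 -0.5  0.6 -0.1 -1.5 -0.9  0.3  1.6
 -0.1  0.6]
[715.5  28.   75. ]
[715.   20.6  75. ]
[713.9  32.8  75. ] [703.8  31.7  75. ] [717.8  26.6  75. ]
tcp in reader [  0.2  -0.4 -22. ]
reader origin [570.3  66.  127.9] tcp target [561.4  68.  107.9] x [ 0.876 -0.234 -0.423]
dpos from (583,-382,124): [-0.86 18.   -0.64] turn z -15.655537098344567 then tilt rotvec/6deg about [1.07 4.03 0.  ]
```

Request:
arm_command --motion '[{"offset": [-0.04,0.9,0],"angular": [0,0,-0.78],"claw": -1},{"offset": [-0.04,0.9,0],"angular": [0,0,-0.78],"claw": -1},{"offset": [-0.04,0.9,0],"angular": [0,0,-0.78],"claw": -1},{"offset": [-0.04,0.9,0],"angular": [0,0,-0.78],"claw": -1},{"offset": [-0.04,0.9,0],"angular": [0,0,-0.78],"claw": -1},{"offset": [-0.04,0.9,0],"angular": [0,0,-0.78],"claw": -1},{"offset": [-0.04,0.9,0],"angular": [0,0,-0.78],"claw": -1},{"offset": [-0.04,0.9,0],"angular": [0,0,-0.78],"claw": -1},{"offset": [-0.04,0.9,0],"angular": [0,0,-0.78],"claw": -1},{"offset": [-0.04,0.9,0],"angular": [0,0,-0.78],"claw": -1},{"offset": [-0.04,0.9,0],"angular": [0,0,-0.78],"claw": -1},{"offset": [-0.04,0.9,0],"angular": [0,0,-0.78],"claw": -1},{"offset": [-0.04,0.9,0],"angular": [0,0,-0.78],"claw": -1},{"offset": [-0.04,0.9,0],"angular": [0,0,-0.78],"claw": -1},{"offset": [-0.04,0.9,0],"angular": [0,0,-0.78],"claw": -1},{"offset": [-0.04,0.9,0],"angular": [0,0,-0.78],"claw": -1},{"offset": [-0.04,0.9,0],"angular": [0,0,-0.78],"claw": -1},{"offset": [-0.04,0.9,0],"angular": [0,0,-0.78],"claw": -1},{"offset": [-0.04,0.9,0],"angular": [0,0,-0.78],"claw": -1},{"offset": [-0.04,0.9,0],"angular": [0,0,-0.78],"claw": -1}]'

```text
time_s: 56.97
eef_pos: [562.6, 69.2, 123.8]
tcp_rot: [-0.0, 0.992, -0.128, 0.0]
force: [0.2, -0.2, -1.2]
finger_gap: 0.363
finger_force: 50.0
```

Request:
arm_command --motion '[{"offset": [0,0,0],"angular": [0.15,0.6,0],"claw": -1},{"offset": [0,0,-0.1],"angular": [0.17,0.65,0],"claw": -1},{"offset": [0,0,-0.1],"angular": [0.2,0.7,0],"claw": -1},{"offset": [0,0,-0.1],"angular": [0.2,0.7,0],"claw": -1},{"offset": [0,0,-0.1],"angular": [0.2,0.7,0],"claw": -1},{"offset": [0,0,-0.2],"angular": [0.15,0.65,0],"claw": -1},{"offset": [0,0,0],"angular": [0,0,0],"claw": -1},{"offset": [0,0,0],"angular": [0,0,0],"claw": -1}]'

```text
time_s: 57.63
eef_pos: [563.0, 67.9, 107.8]
tcp_rot: [-0.029, 0.969, -0.123, -0.213]
force: [0.8, -0.7, -0.6]
finger_gap: 0.356
finger_force: 50.0
```

```bash
cat > chk.py <<'E'
from h import *
st(); t_,x,R=pose()
Lr=np.array([715,28,75.]); Rl=Ro.from_euler('ZY',[-15,25],degrees=True).as_matrix()
Rr=R@np.diag([1,-1,-1]); org=x-Rr@np.array([.2,-.4,-22.]); win=org+Rr@np.array([59.5,0,16])
print('label in window',(Rr.T@(Lr-win)).round(1),'angle',np.arccos(Rr[:,0]@Rl[:,0]).round(3),'window',win.round(1),'org',org.round(1))
s=get_image('scene');t=get_image('top');w=get_image('wrist')
for n,p in(('s',s),('t',t),('w',w)):
    print(n,'expect win',proj(p,win).round(),'org',proj(p,org).round(),'label',proj(p,Lr).round())
    for k in('reader','reader_window','label'): print('  ',k,[(np.round(r['position']).tolist(),round(r['confidence'],2)) for r in place_of(k,p)[:2]])
E
python3 chk.py
```

```text
t57.6 [563.   67.9 107.8] yaw_y -14.5 z [-0.405  0.108 -0.908] gap 31.3 F [ 0.8 -0.7 -0.6] 50.0
label in window [97.1 -1.1 -1.8] angle 0.01 window [630.6  50.8 117.4] org [571.8  66.  127.8]
s expect win [192. 186.] org [201. 196.] label [181. 183.]
   reader [([202.0, 196.0], 0.74), ([345.0, 188.0], 0.64)]
   reader_window [([191.0, 183.0], 0.63)]
   label [([183.0, 183.0], 0.66)]
t expect win [183. 175.] org [174. 199.] label [196. 145.]
   reader []
   reader_window []
   label [([194.0, 147.0], 0.47)]
w expect win [247. 139.] org [247. 242.] label [ 249. -131.]
   reader [([246.0, 242.0], 0.96)]
   reader_window [([249.0, 137.0], 0.72)]
   label []
```

The aim is within 2 mm and 0.01 rad at 97 mm. Holding still for more than 3 s.

Request:
arm_command --motion '[{"offset": [0,0,0],"angular": [0,0,0],"claw": -1},{"offset": [0,0,0],"angular": [0,0,0],"claw": -1},{"offset": [0,0,0],"angular": [0,0,0],"claw": -1},{"offset": [0,0,0],"angular": [0,0,0],"claw": -1},{"offset": [0,0,0],"angular": [0,0,0],"claw": -1},{"offset": [0,0,0],"angular": [0,0,0],"claw": -1},{"offset": [0,0,0],"angular": [0,0,0],"claw": -1},{"offset": [0,0,0],"angular": [0,0,0],"claw": -1},{"offset": [0,0,0],"angular": [0,0,0],"claw": -1},{"offset": [0,0,0],"angular": [0,0,0],"claw": -1},{"offset": [0,0,0],"angular": [0,0,0],"claw": -1},{"offset": [0,0,0],"angular": [0,0,0],"claw": -1},{"offset": [0,0,0],"angular": [0,0,0],"claw": -1},{"offset": [0,0,0],"angular": [0,0,0],"claw": -1},{"offset": [0,0,0],"angular": [0,0,0],"claw": -1},{"offset": [0,0,0],"angular": [0,0,0],"claw": -1},{"offset": [0,0,0],"angular": [0,0,0],"claw": -1},{"offset": [0,0,0],"angular": [0,0,0],"claw": -1},{"offset": [0,0,0],"angular": [0,0,0],"claw": -1},{"offset": [0,0,0],"angular": [0,0,0],"claw": -1}]'

```text
time_s: 59.9
eef_pos: [562.7, 68.1, 108.5]
tcp_rot: [-0.029, 0.969, -0.123, -0.213]
force: [-0.1, 0.4, -2.6]
finger_gap: 0.356
finger_force: 50.0
```

Request:
arm_command --motion '[{"offset": [0,0,0],"angular": [0,0,0],"claw": -1},{"offset": [0,0,0],"angular": [0,0,0],"claw": -1},{"offset": [0,0,0],"angular": [0,0,0],"claw": -1},{"offset": [0,0,0],"angular": [0,0,0],"claw": -1},{"offset": [0,0,0],"angular": [0,0,0],"claw": -1},{"offset": [0,0,0],"angular": [0,0,0],"claw": -1},{"offset": [0,0,0],"angular": [0,0,0],"claw": -1},{"offset": [0,0,0],"angular": [0,0,0],"claw": -1},{"offset": [0,0,0],"angular": [0,0,0],"claw": -1},{"offset": [0,0,0],"angular": [0,0,0],"claw": -1},{"offset": [0,0,0],"angular": [0,0,0],"claw": -1},{"offset": [0,0,0],"angular": [0,0,0],"claw": -1},{"offset": [0,0,0],"angular": [0,0,0],"claw": -1},{"offset": [0,0,0],"angular": [0,0,0],"claw": -1},{"offset": [0,0,0],"angular": [0,0,0],"claw": -1},{"offset": [0,0,0],"angular": [0,0,0],"claw": -1},{"offset": [0,0,0],"angular": [0,0,0],"claw": -1},{"offset": [0,0,0],"angular": [0,0,0],"claw": -1},{"offset": [0,0,0],"angular": [0,0,0],"claw": -1},{"offset": [0,0,0],"angular": [0,0,0],"claw": -1}]'

```text
time_s: 61.57
eef_pos: [562.7, 68.1, 108.5]
tcp_rot: [-0.029, 0.969, -0.123, -0.213]
force: [-0.5, 0.4, -1.5]
finger_gap: 0.356
finger_force: 50.0
```

```bash
python3 chk.py
```

```text
t61.6 [562.7  68.1 108.5] yaw_y -14.5 z [-0.406  0.109 -0.907] gap 31.3 F [-0.5  0.4 -1.5] 50.0
label in window [97.7 -1.3 -2.3] angle 0.01 window [630.4  51.  118.1] org [571.6  66.2 128.6]
s expect win [192. 186.] org [201. 195.] label [181. 183.]
   reader [([204.0, 199.0], 0.76)]
   reader_window [([190.0, 185.0], 0.6)]
   label [([182.0, 183.0], 0.56)]
t expect win [183. 175.] org [174. 199.] label [196. 145.]
   reader [([286.0, 198.0], 0.24)]
   reader_window []
   label []
w expect win [246. 142.] org [246. 245.] label [ 249. -131.]
   reader [([249.0, 240.0], 0.74)]
   reader_window [([248.0, 137.0], 0.85)]
   label []
```

Held about 4 s. Reversing the motion: untilt, then back to the rest.

Request:
arm_command --motion '[{"offset": [0,0,0.2],"angular": [-0.15,-0.65,0],"claw": -1},{"offset": [0,0,0.1],"angular": [-0.2,-0.7,0],"claw": -1},{"offset": [0,0,0.1],"angular": [-0.2,-0.7,0],"claw": -1},{"offset": [0,0,0.1],"angular": [-0.2,-0.7,0],"claw": -1},{"offset": [0,0,0.1],"angular": [-0.17,-0.65,0],"claw": -1},{"offset": [0,0,0],"angular": [-0.15,-0.6,0],"claw": -1},{"offset": [0,0,0],"angular": [0,0,0],"claw": -1}]'

```text
time_s: 62.75
eef_pos: [561.2, 68.8, 124.4]
tcp_rot: [0.0, 0.992, -0.125, 0.001]
force: [-0.4, 0.7, -1.5]
finger_gap: 0.361
finger_force: 50.0
```

Request:
arm_command --motion '[{"offset": [0.04,-0.9,0],"angular": [0,0,0.78],"claw": -1},{"offset": [0.04,-0.9,0],"angular": [0,0,0.78],"claw": -1},{"offset": [0.04,-0.9,0],"angular": [0,0,0.78],"claw": -1},{"offset": [0.04,-0.9,0],"angular": [0,0,0.78],"claw": -1},{"offset": [0.04,-0.9,0],"angular": [0,0,0.78],"claw": -1},{"offset": [0.04,-0.9,0],"angular": [0,0,0.78],"claw": -1},{"offset": [0.04,-0.9,0],"angular": [0,0,0.78],"claw": -1},{"offset": [0.04,-0.9,0],"angular": [0,0,0.78],"claw": -1},{"offset": [0.04,-0.9,0],"angular": [0,0,0.78],"claw": -1},{"offset": [0.04,-0.9,0],"angular": [0,0,0.78],"claw": -1},{"offset": [0.04,-0.9,0],"angular": [0,0,0.78],"claw": -1},{"offset": [0.04,-0.9,0],"angular": [0,0,0.78],"claw": -1},{"offset": [0.04,-0.9,0],"angular": [0,0,0.78],"claw": -1},{"offset": [0.04,-0.9,0],"angular": [0,0,0.78],"claw": -1},{"offset": [0.04,-0.9,0],"angular": [0,0,0.78],"claw": -1},{"offset": [0.04,-0.9,0],"angular": [0,0,0.78],"claw": -1},{"offset": [0.04,-0.9,0],"angular": [0,0,0.78],"claw": -1},{"offset": [0.04,-0.9,0],"angular": [0,0,0.78],"claw": -1},{"offset": [0.04,-0.9,0],"angular": [0,0,0.78],"claw": -1},{"offset": [0.04,-0.9,0],"angular": [0,0,0.78],"claw": -1}]'

```text
time_s: 64.42
eef_pos: [582.5, -383.1, 123.0]
tcp_rot: [-0.001, 0.769, 0.639, -0.0]
force: [1.5, -0.0, -0.7]
finger_gap: 0.359
finger_force: 50.0
```

Request:
arm_command --motion '[{"offset": [0,0,0],"angular": [0,0,0],"claw": -1},{"offset": [0,0,0],"angular": [0,0,0],"claw": -1},{"offset": [0,0,0],"angular": [0,0,0],"claw": -1}]'

```text
time_s: 64.67
eef_pos: [582.7, -381.4, 123.0]
tcp_rot: [-0.001, 0.771, 0.637, 0.0]
force: [0.1, -0.1, -1.3]
finger_gap: 0.359
finger_force: 50.0
```

```bash
python3 - <<'E'
from h import *
st(); w=get_image('wrist'); z=pose()[1][2]
for k,zz in(('reader',z+22),('reader_window',z+38),('rest',0)): find(w,k,zz,2)
t=get_image('top'); find(t,'rest',0); find(t,'cover',20,1)
g=cv2.cvtColor(w['frame'],cv2.COLOR_RGB2GRAY); sm=cv2.resize(g[60:260,170:330],(40,25),interpolation=cv2.INTER_AREA)
for r in sm: print(''.join(' .:-=+*#%@'[int(v)*10//256] for v in r))
E
```

```text
t64.7 [ 582.7 -381.4  123. ] yaw_y 79.1 z [-0.001  0.002 -1.   ] gap 31.6 F [ 0.1 -0.1 -1.3] 50.0
reader [248.6, 240.5] [583.6, -380.0] 0.8
reader_window [249.3, 137.4] [595.0, -322.6] 0.81
rest [348.1, 203.8] [577.1, -374.7] 0.67
cover [266.9, 200.3] [581.1, -155.1] 0.66
:--=+++++===================+++++++++=-+
:::---=++=================+++++++++++--*
:::::---=****++***************+++++++--*
::::::::-+###################%*++++++=-+
::::::::-=====+#%%%%%%%%%%%%+#*+++++++==
::::::::-==:....:::::::::::-=#++++++++++
::::::::-==:....::::::...:.-+#++++++++++
:::::::::==:......::.......-+#++++++++++
:::::::::==:...............-*#++++++++++
:::::::::-++==++++++++++++++**++++++++++
::::::::..--=================:.-++++++++
:::::::...................::::::-+++++++
::::::....................:----::+++++++
:::::::.....................:--::+++++++
------:.....................:--:-+++++++
=====-:....................:---:-+++++++
+====-:.......................:.-+++++++
++++=-:...............:.........=+++++++
+++===-:.............:::....:.:=++++++==
++========+=======++++======*++++++++===
==========+=====+++++++=====++++++++++=+
==========+=====++++++++====*++==+++++++
=====::...:-====+++++*%+====:::.::-+-=++
+==-.......-=========*%*====.......-+***
++-........-=========##=====........:++*
```

The reader started roughly 10 mm toward the back of its rest, so I'll lay it about 6 mm further forward, nearer the centre.

Request:
arm_command --motion '[{"offset": [0.05,0.21,-0.6],"angular": [0,0,0],"claw": -1},{"offset": [0,0,-1],"angular": [0,0,0],"claw": -1},{"offset": [0,0,-1],"angular": [0,0,0],"claw": -1},{"offset": [0,0,-1],"angular": [0,0,0],"claw": -1},{"offset": [0,0,-0.8],"angular": [0,0,0],"claw": -1},{"offset": [0,0,-0.5],"angular": [0,0,0],"claw": -1},{"offset": [0,0,-0.3],"angular": [0,0,0],"claw": -1},{"offset": [0,0,-0.15],"angular": [0,0,0],"claw": -1},{"offset": [0,0,-0.06],"angular": [0,0,0],"claw": -1},{"offset": [0,0,0],"angular": [0,0,0],"claw": -1},{"offset": [0,0,0],"angular": [0,0,0],"claw": -1}]'

```text
time_s: 65.93
eef_pos: [584.4, -377.0, -10.6]
tcp_rot: [0.001, 0.771, 0.637, 0.0]
force: [-0.0, 0.3, -2.1]
finger_gap: 0.355
finger_force: 50.0
```

Request:
arm_command --motion '[{"offset": [0,0,-0.06],"angular": [0,0,0],"claw": -1},{"offset": [0,0,-0.06],"angular": [0,0,0],"claw": -1},{"offset": [0,0,-0.06],"angular": [0,0,0],"claw": -1},{"offset": [0,0,0],"angular": [0,0,0],"claw": -1},{"offset": [0,0,0],"angular": [0,0,0],"claw": -1}]'

```text
time_s: 66.35
eef_pos: [584.1, -376.7, -15.9]
tcp_rot: [0.0, 0.771, 0.637, 0.0]
force: [-1.1, 0.4, 0.1]
finger_gap: 0.36
finger_force: 50.0
```

Request:
arm_command --motion '[{"offset": [0,0,-0.02],"angular": [0,0,0],"claw": -1},{"offset": [0,0,0],"angular": [0,0,0],"claw": -0.15},{"offset": [0,0,0],"angular": [0,0,0],"claw": 0},{"offset": [0,0,0],"angular": [0,0,0],"claw": 0.2},{"offset": [0,0,0],"angular": [0,0,0],"claw": 0.4},{"offset": [0,0,0],"angular": [0,0,0],"claw": 0.4},{"offset": [0,0,0],"angular": [0,0,0],"claw": 0.4},{"offset": [0,0,0.3],"angular": [0,0,0],"claw": 0.4},{"offset": [0,0,0.8],"angular": [0,0,0],"claw": 0.4},{"offset": [0,0,1],"angular": [0,0,0],"claw": 0.4},{"offset": [0,0,1],"angular": [0,0,0],"claw": 0.4},{"offset": [0,0,1],"angular": [0,0,0],"claw": 0.4},{"offset": [0,0,1],"angular": [0,0,0],"claw": 0.4},{"offset": [0,0,1],"angular": [0,0,0],"claw": 0.4},{"offset": [0,0,1],"angular": [0,0,0],"claw": 0.4},{"offset": [0,0,1],"angular": [0,0,0],"claw": 0.4},{"offset": [0,0,0],"angular": [0,0,0],"claw": 0.4},{"offset": [0,0,0],"angular": [0,0,0],"claw": 0.4},{"offset": [0,0,0],"angular": [0,0,0],"claw": 0.4}]'

```text
time_s: 67.93
eef_pos: [583.7, -376.3, 185.0]
tcp_rot: [-0.001, 0.771, 0.637, -0.0]
force: [0.3, 0.5, -0.6]
finger_gap: 0.699
finger_force: 0.0
```

```bash
python3 - <<'E'
from h import *
st(); w=get_image('wrist');t=get_image('top')
for p in (w,t):
    for k,zz in(('reader',6),('reader_window',22),('rest',0)): find(p,k,zz,1)
    for k,zz in(('reader',20),('rest',12)):
        for r in search_frame(k,p)[:1]: e=np.array(r['extent']); print(k,e.round(1),at_z(p,e[:2],zz).round(1))
find(t,'cover',20,2);find(t,'flux_jar',0,1);find(t,'tape',0,1);find(t,'ring0',4)
g=cv2.cvtColor(w['frame'],cv2.COLOR_RGB2GRAY); sm=cv2.resize(g[80:260,190:310],(40,30),interpolation=cv2.INTER_AREA)
for r in sm: print(''.join(' .:-=+*#%@'[int(v)*10//256] for v in r))
E
```

```text
t67.9 [ 583.7 -376.3  185. ] yaw_y 79.2 z [-0.001  0.001 -1.   ] gap 61.5 F [ 0.3  0.5 -0.6] 0.0
reader [250.1, 161.6] [585.9, -377.0] 0.59
reader_window [247.1, 110.0] [593.7, -318.6] 0.76
rest [249.1, 159.8] [584.9, -376.0] 0.86
reader [248.7 162.9  45.2 107.4] [ 584.6 -375.    20. ]
rest [247.6 158.2  71.1 146.8] [ 584.1 -371.3   12. ]
reader [348.4, 201.4] [583.1, -374.1] 0.68
reader_window [326.0, 194.6] [598.8, -311.5] 0.58
rest [347.4, 203.6] [577.6, -372.8] 0.66
reader [338.2 199.1  24.4  15.7] [ 587.6 -344.    20. ]
rest [334.9 197.1  34.8  32. ] [ 593.5 -336.9   12. ]
cover [266.4, 197.4] [588.8, -153.7] 0.64
cover [243.0, 200.1] [580.5, -91.5] 0.15
flux_jar [275.6, 148.7] [725.8, -177.4] 0.67
tape [324.7, 161.2] [692.9, -312.2] 0.56
:::-=====--------------================:
:::::--=++**++**+**************========-
:::::::+#***##*##############*#+========
:::::--+********+==++=+++****=*+========
::-----=*=:...:----------:::-=*+========
:::::::-+=:....::::::::::..:++*=========
::::::::==:................:*%*=========
::::---=+=:................:*%*=========
::::-===*+:.......
[... 183 characters left out ...]
===
======--=*-....-=======--:::#%+=========
=========#*::..-=======--::-#%+========+
=========##::..=+++**##*-::-##+=========
=========##::..+#####%%#=::-##+=========
=========##-:..+#####%%#=::-##+=========
=========##-:..+*#####%#=::-##+=========
=========*#-:..+*#####%#=::-##==========
=========*#=:..=*######*-::-##==========
========:=*=:::=*######*-::-=+==========
========-**=:::-++*****+:::-=*+=========
========-*++++++++++++++++++=*+=======-=
=========*+++++++++++++++++++*=========+
===============================---======
===============================-=++====-
=================================+*+===-
==================================+*+==:
-===================================+*+:
```

```bash
python3 -c "
from station import hand_in; print(hand_in())"
```

```text
the job is handed in; nothing more can be done
None
```

The job is handed in, but `hand_in` gave no verdict. By my own measurements, all four rings are in their pockets, the cover is flush over both pins, the label was read from 97 mm for about 4 s, and the reader is back in its rest; the jar and tape weren't touched.

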